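# Clear the lino plate and rack the inks in printing order

## Robot

A 6-joint arm with a two-finger parallel gripper is mounted at the origin on the work surface. World frame = base frame: x ahead of the robot, y to its left, z up, the work surface at z = 0. Lengths are in mm, angles in rad, forces in N, time in s.
With the tool pointing down it reaches from about 350 to 875 mm from the base axis. Payload 4.2 kg.
Tool frame: the origin (TCP) lies at the very end of the fingers, on their centre line; the grasp point (between the pads) lies 19 mm behind it; z points along the fingers, y is the line along which they close (so a half turn about z gives the same grasp; the last joint's range is limited). The gripper opens to 85 mm and grips with 20 to 120 N. Pads are 22 mm wide; open, the fingers measure 114 mm over their backs; the gripper's body (76 mm by 85 mm) begins 54 mm behind the grasp point. The pads swing forward as they close: fully open they stand 13 mm farther back than shut.
Start: joints at [1.408, 0.385, 0.008, 0, -1.194, -0.259], TCP at [255.844, 570.213, 231.312] pointing down, gripper open.
Joint ranges: [-3.14, 3.14], [-1.21, 2.06], [-1.07, 1.41], [-3.16, 2.05], [-2.99, -0.16], [-3.1, 3.1]. Speed limits (rad/s): [2.79, 2.79, 3.14, 3.14, 3.14, 3.14].

## Interface

Orientations are given as a unit quaternion [x, y, z, w].
In Python, from bench import monitor, get_image, camera_info, job_done gives the robot as it stands.
- The arm moves only by the tool send_rows, never from a script. Its argument "series" is a list of rows, each a list of 3 entries, a list of its own where there are three numbers: the shift along the tool's x, y, z in mm, then the turn, a rotation vector about the tool's x, y, z in rad, then the finger opening in mm, from 0 to 85.4. A call has 1 to 8 rows; each row shifts and turns the commanded pose from where the row before left it, along the tool's axes as they then stand; what a row does not reach is not made up. A row lasts 1/10 s, in which the tool goes at most 50 mm and 8.59 degrees, less where a joint would pass 70% of its speed; a pose out of reach is approached as far as the arm can. A call with a gripper value outside its range is refused whole. The fingers move at their own pace and stop on an object; the grip force is fixed at half the most. Time passes only in rows, so rows that do not move let the fingers close. It gives the time, the measured TCP pose, the force, the opening and the grip force at its end, in the units of the state.
- monitor.read_state(): the state, without advancing time (a new reading comes with each control period).
- get_image(name): name is "scene" or "top" or "wrist"; returns the picture (420x560x3 uint8, red, green, blue); there is no depth.
- camera_info(name): a dict with "intrinsics" (3x3 intrinsics, pixels), "dist_coeffs" ([k1, k2, p1, p2, k3] as OpenCV has them; the pictures are not rectified), "R" (3x3) and "t" (3): a world point X has camera coordinates R X + t. Camera axes: x right, y down, z forward; pixel columns grow to the right and rows downward; lengths in mm; the calibration is good to about 2 mm. A picture is of the moment at which its call begins: read the wrist's pose just before it. camera_info takes no time and is no camera call; for the wrist camera it gives the pose at the moment of the call.
- job_done(): hands the job in; it is judged then, once.
The state is a dict: "clock": time; "joints": joint angles; "joint_vel": joint speeds; "joint_efforts": joint torques, N m; "position": TCP position; "ee_rot": TCP orientation; "contact_force": force on the tool from outside, world axes, zero at the start; "wrist_torque": the same for the moment, N m; "gripper_width": finger opening in mm; "grasp_force": force on a finger pad.
Only numpy, scipy, OpenCV 4.12 (cv2) and the standard library are available. Lean on these libraries where they do the work, as an engineer would, in place of code of your own. Each camera call takes 0.05 s, during which the arm holds its last target. There are 200 camera calls.

## Task

Get the print bench ready: with the scraper block, never with the fingers, scrape all the lino chips off the white plate into the chip bin at its end, and then stand the scraper back in its dock. Next rack the ink containers that are there, one after another in order of height from the lowest, each upright on the floor of its own numbered pocket (1, beside the brass pin, the plain squat tin; 2 the jar with the small knob; 3 the cone-topped pot; 4 the tall plain can; 5 the narrow-necked bottle), leaving the pocket of a missing one empty. Leave the carved lino block and the wide jar where they are.

Things in the scene. Friction and masses are not known exactly. Their poses are not given: they have to be found in the camera images.
- plate: fixed cutting station; origin on the table under the centre of the white plate, x towards the chip bin, z up. White top 45 mm above the table, 220 mm long (x), 150 mm wide (y); a rail 10 mm wide, 12 mm high along each long side leaves 130 mm clear between. Open near end (-x), its last 60 mm free of chips at the start; at +x the top drops off into the bin
- lip (a point): middle of the edge where the plate drops off into the chip bin, at the height of the plate's top (110 mm along x from the plate's centre). The aluminium bin runs on 110 mm beyond it, 140 mm wide, floor 4 mm and walls 57 mm above the table
- scraper: scraper block: rubber foot 34 mm thick (x), 110 mm wide (y), 22 mm high, and on it a wooden grip 26 mm thick (x), 90 mm wide (y), up to 65 mm above the underside; about 0.2 kg; origin at the centre of the underside, z up; either x side can scrape; stands in its dock at the start
- dock: fixed flat black dock tray of the scraper, inside 56 mm (x) by 136 mm (y), floor 4 mm above the table, rim 5 mm wide and 12 mm above the table; origin under its centre, the scraper stands in it with its wide side along y (either way round)
- rack: fixed wooden rack, 70 (x) by 368 mm (y), 24 mm high, origin under its centre; five square pockets in a row along y, 70 mm apart, each 52 x 52 mm, 16 mm deep, floor 8 mm above the table; walls 9 mm thick on the x sides, 18 mm between pockets. A brass pin (8 mm across, top at 74 mm) stands beside pocket 1; 1 to 5 dots on the -x wall number the pockets
- pocket1 (a point): centre of the floor of pocket 1 of the rack, next to the brass pin; for the plain squat tin
- pocket2 (a point): centre of the floor of pocket 2 of the rack, 70 mm from pocket 1 along the row; for the jar with the small knob
- pocket3 (a point): centre of the floor of pocket 3 of the rack, 140 mm from pocket 1 along the row; for the cone-topped pot
- pocket4 (a point): centre of the floor of pocket 4 of the rack, 210 mm from pocket 1 along the row; for the tall plain can
- pocket5 (a point): centre of the floor of pocket 5 of the rack, 280 mm from pocket 1 along the row; for the narrow-necked bottle
- tin: ink container 1: plain squat tin, straight cylinder 44 mm across, 44 mm high, flat top; rigid, 0.1 to 0.21 kg, may be absent; origin at the centre of its underside, z up; stands on the table at the start
- knobjar: ink container 2: heavy-footed jar 44 mm across and 50 mm high with a small knob (14 mm across, 12 mm high) on top, 62 mm high in all; rigid, 0.1 to 0.21 kg, may be absent; origin at the centre of its underside, z up; stands on the table at the start
- conepot: ink container 3: heavy-footed pot 44 mm across up to 50 mm, then a cone narrowing to an 18 mm tip, 78 mm high in all; rigid, 0.1 to 0.21 kg, may be absent; origin at the centre of its underside, z up; stands on the table at the start
- can: ink container 4: tall plain can, straight cylinder 44 mm across, 92 mm high, flat top; rigid, 0.1 to 0.21 kg, may be absent; origin at the centre of its underside, z up; stands on the table at the start
- bottle: ink container 5: bottle 44 mm across up to 72 mm, then a straight narrow neck 20 mm across, 110 mm high in all; rigid, 0.1 to 0.21 kg, may be absent; origin at the centre of its underside, z up; stands on the table at the start
- chip1: dark lino chip, 22 x 16 x 8 mm, 10 g, may be absent; origin at the centre of its underside as it lies at the start; lies on the plate at the start
- chip2: dark lino chip, 22 x 16 x 8 mm, 10 g, may be absent; origin at the centre of its underside as it lies at the start; lies on the plate at the start
- chip3: dark lino chip, 22 x 16 x 8 mm, 10 g, may be absent; origin at the centre of its underside as it lies at the start; lies on the plate at the start
- chip4: dark lino chip, 22 x 16 x 8 mm, 10 g, may be absent; origin at the centre of its underside as it lies at the start; lies on the plate at the start
- chip5: dark lino chip, 22 x 16 x 8 mm, 10 g, may be absent; origin at the centre of its underside as it lies at the start; lies on the plate at the start
- linoblock: bystander: dark lino block 50 x 50 x 12 mm lying on the table; origin at the centre of its underside
- pot: bystander: closed wide jar, 72 mm across, 85 mm high; origin at the centre of its underside
Things that resemble listed ones, but are neither listed nor needed, are in the scene too. What is shaped like the knobjar but orange or purple is not meant.

How it is judged (in metres and radians):
On the way, in this order (a step that is already met when the one before it is completed fails the run):
1. the scraper block is down on the plate (x of scraper in the frame of plate between -0.12 and 0.13 m and y of scraper in the frame of plate between -0.03 and 0.03 m and z of scraper in the frame of plate below 0.053 m), for 0.1 s.
2. all chips are in the chip bin (x of chip1 in the frame of plate between 0.108 and 0.222 m and y of chip1 in the frame of plate between -0.072 and 0.072 m and z of each of chip1, chip2, chip3, chip4, chip5 in the frame of plate below 0.038 m and x of chip2 in the frame of plate between 0.108 and 0.222 m and y of chip2 in the frame of plate between -0.072 and 0.072 m and x of chip3 in the frame of plate between 0.108 and 0.222 m and y of chip3 in the frame of plate between -0.072 and 0.072 m and x of chip4 in the frame of plate between 0.108 and 0.222 m and y of chip4 in the frame of plate between -0.072 and 0.072 m and x of chip5 in the frame of plate between 0.108 and 0.222 m and y of chip5 in the frame of plate between -0.072 and 0.072 m), for 0.2 s.
3. the scraper block stands in its dock again, let go (x of scraper in the frame of dock between -0.016 and 0.016 m and y of scraper in the frame of dock between -0.018 and 0.018 m and z of scraper in the frame of dock below 0.009 m and angle between scraper's own z axis and vertical below 0.12 rad and contact force between the fingers and scraper below 0.2 N), for 0.2 s.
4. the plain squat tin stands in pocket 1, let go (x of tin in the frame of pocket1 between -0.008 and 0.008 m and y of tin in the frame of pocket1 between -0.008 and 0.008 m and z of tin in the frame of pocket1 below 0.006 m and angle between tin's own z axis and vertical below 0.12 rad and contact force between the fingers and tin below 0.2 N), for 0.2 s.
5. the jar with the small knob stands in pocket 2, let go (x of knobjar in the frame of pocket2 between -0.008 and 0.008 m and y of knobjar in the frame of pocket2 between -0.008 and 0.008 m and z of knobjar in the frame of pocket2 below 0.006 m and angle between knobjar's own z axis and vertical below 0.12 rad and contact force between the fingers and knobjar below 0.2 N), for 0.2 s.
6. the cone-topped pot stands in pocket 3, let go (x of conepot in the frame of pocket3 between -0.008 and 0.008 m and y of conepot in the frame of pocket3 between -0.008 and 0.008 m and z of conepot in the frame of pocket3 below 0.006 m and angle between conepot's own z axis and vertical below 0.12 rad and contact force between the fingers and conepot below 0.2 N), for 0.2 s.
7. the tall plain can stands in pocket 4, let go (x of can in the frame of pocket4 between -0.008 and 0.008 m and y of can in the frame of pocket4 between -0.008 and 0.008 m and z of can in the frame of pocket4 below 0.006 m and angle between can's own z axis and vertical below 0.12 rad and contact force between the fingers and can below 0.2 N), for 0.2 s.
8. the narrow-necked bottle stands in pocket 5, let go (x of bottle in the frame of pocket5 between -0.008 and 0.008 m and y of bottle in the frame of pocket5 between -0.008 and 0.008 m and z of bottle in the frame of pocket5 below 0.006 m and angle between bottle's own z axis and vertical below 0.12 rad and contact force between the fingers and bottle below 0.2 N), for 0.2 s.
At the end, for the whole second after the job is handed in: All chips lie in the bin; the scraper stands in its dock (within 16 by 18 mm of its centre, on the floor); each ink container present stands upright (0.12 rad) on the floor of its own pocket (8 mm of centre each way, under 6 mm up); all at rest and let go (all of step 2 and x of scraper in the frame of dock between -0.016 and 0.016 m and y of scraper in the frame of dock between -0.018 and 0.018 m and z of scraper in the frame of dock below 0.009 m and angle between each of scraper, tin, knobjar, conepot, can, bottle's own z axis and vertical below 0.12 rad and linear speed of each of scraper, tin, knobjar, conepot, can, bottle below 0.02 m/s and x of tin in the frame of pocket1 between -0.008 and 0.008 m and y of tin in the frame of pocket1 between -0.008 and 0.008 m and z of tin in the frame of pocket1 below 0.006 m and x of knobjar in the frame of pocket2 between -0.008 and 0.008 m and y of knobjar in the frame of pocket2 between -0.008 and 0.008 m and z of knobjar in the frame of pocket2 below 0.006 m and x of conepot in the frame of pocket3 between -0.008 and 0.008 m and y of conepot in the frame of pocket3 between -0.008 and 0.008 m and z of conepot in the frame of pocket3 below 0.006 m and x of can in the frame of pocket4 between -0.008 and 0.008 m and y of can in the frame of pocket4 between -0.008 and 0.008 m and z of can in the frame of pocket4 below 0.006 m and x of bottle in the frame of pocket5 between -0.008 and 0.008 m and y of bottle in the frame of pocket5 between -0.008 and 0.008 m and z of bottle in the frame of pocket5 below 0.006 m); the robot touches nothing.
It fails at once if a finger touches a lino chip (contact force between the fingers and chip1 above 0.3 N or contact force between the fingers and chip2 above 0.3 N or contact force between the fingers and chip3 above 0.3 N or contact force between the fingers and chip4 above 0.3 N or contact force between the fingers and chip5 above 0.3 N).
It fails at once if the lino block or the wide jar is moved more than 25 mm (distance of any of linoblock, pot from where it was at the start of the episode above 0.025 m).
Of tin, knobjar, conepot, can, bottle only 3 to 5 are there at a start; the rules pass over those that are not, and their reading is None.
Of chip1, chip2, chip3, chip4, chip5 only 3 to 5 are there at a start; the rules pass over those that are not, and their reading is None.
At some moment in a run one of tin, knobjar, conepot may be knocked a few centimetres aside while the robot is not near it.
It also fails if it takes over 210 s, if anything falls off the work surface, if the arm or the gripper's body presses on something with over 40 N, if the wrist force passes 120 N, or if a joint passes its speed limit or range.

## Working session

There is one attempt and no reset: what is moved stays moved. The work goes in short steps, Python scripts to look and compute and a tool call to move; the robot and the scene stay as the last step left them, time stands still between calls to the robot, and variables do not carry over. Pictures are saved under pics/ and viewed, at most 14 in all, crops included, and the job is handed in when it is done.

Besides the shell and the picture viewer there is one more tool, called after "Request:" as name(argument=value, ...), one argument or row to a line, values as JSON. send_rows: Moves the arm, as the interface text tells. Its arguments: {"type":"object","properties":{"series":{"type":"array"}},"required":["series"]}

```bash
ls; mkdir -p pics
python3 - <<'E'
from bench import monitor,get_image,camera_info
import cv2
print(monitor.read_state())
for n in("scene","top"):
    c=camera_info(n);print(n,c)
    cv2.imwrite(f"pics/{n}0.png",get_image(n)[:,:,::-1])
E
```

```text
pics
{'clock': 0.0, 'joints': array([ 1.40761138e+00,  3.85559416e-01,  6.61888280e-03, -4.91315006e-04,
       -1.19401277e+00, -2.58608946e-01]), 'joint_vel': array([-1.22211190e-03, -4.52442432e-04,  1.07068109e-03,  1.39609128e-04,
       -1.16357478e-04,  5.72124592e-06]), 'joint_efforts': array([-9.45586071e-04, -3.92289484e+01,  1.88400221e+01,  4.18636188e+00,
       -4.72374202e-03, -7.01245270e-06]), 'position': array([255.61301399, 569.69245363, 230.21829039]), 'ee_rot': array([ 9.77823973e-01, -2.09425553e-01, -1.76630604e-04,  1.08815014e-03]), 'contact_force': array([-0.51211503,  0.19500286,  0.555776  ]), 'wrist_torque': array([ 0.00736624, -0.01934281, -0.04621225]), 'grasp_force': 0.0, 'gripper_width': 85.58385679497701}
scene {'intrinsics': array([[402.60535346,   0.        , 282.25109057],
       [  0.        , 402.60535346, 210.77179924],
       [  0.        ,   0.        ,   1.        ]]), 'dist_coeffs': array([0.01183627, 0.        , 0.        , 0.        , 0.        ]), 'R': array([[-0.79441106,  0.60728331, -0.01086526],
       [ 0.48584208,  0.62460996, -0.6114081 ],
       [-0.36451139, -0.49098816, -0.79124085]]), 't': array([ 439.75313873, -224.54090943, 1283.62845992])}
top {'intrinsics': array([[473.02864629,   0.        , 275.7594455 ],
       [  0.        , 473.02864629, 210.3546549 ],
       [  0.        ,   0.        ,   1.        ]]), 'dist_coeffs': array([0.02025444, 0.        , 0.        , 0.        , 0.        ]), 'R': array([[ 7.03627019e-03, -9.99973745e-01,  1.73221933e-03],
       [-9.87395427e-01, -7.22164823e-03, -1.58107933e-01],
       [ 1.58116291e-01, -5.97895311e-04, -9.87420316e-01]]), 't': array([  29.63291771,  549.56015311, 1266.57536843])}
```

View pics/scene0.png

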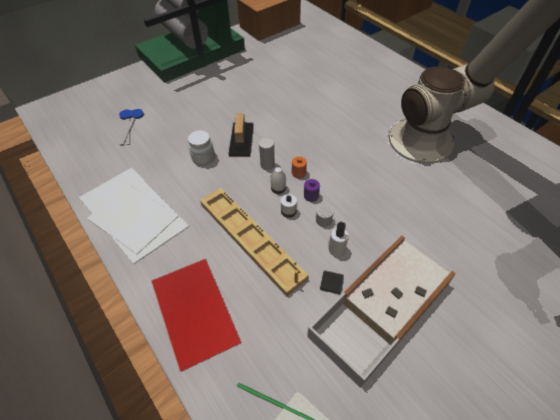

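View pics/top0.png

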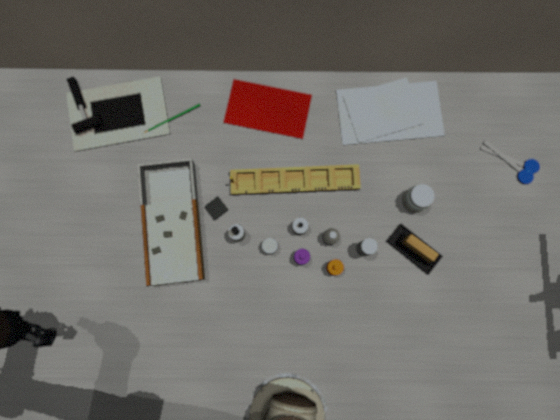

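The scene shows four chips on the plate, with the bin towards +x (top image about (168,180)). In the top image, the five candidate containers are:
- bottle: (236,232)
- tin: (269,246)
- knobjar: (300,226)
- conepot: (332,237)
- can: (368,247)

The look-alikes are purple (302,257) and orange (335,267). The scraper and dock are at (415,249), and the brass pin is at the left end of the rack at (230,182). I'll enlarge the area to confirm.

```bash
cat > h.py <<'E'
import numpy as np,cv2
from bench import monitor,get_image,camera_info
from scipy.spatial.transform import Rotation as Ro
def p2w(c,uv,z):
    K,d,R,t=[np.array(c[k]) for k in("intrinsics","dist_coeffs","R","t")]
    n=cv2.undistortPoints(np.array(uv,float).reshape(-1,1,2),K,d)[:,0]
    r=np.c_[n,np.ones(len(n))]@R; o=-R.T@t
    return o+r*((np.array(z)-o[2])/r[:,2])[:,None]
def w2p(c,X):
    K,d,R,t=[np.array(c[k]) for k in("intrinsics","dist_coeffs","R","t")]
    return cv2.projectPoints(np.array(X,float).reshape(-1,3),cv2.Rodrigues(R)[0],t,K,d)[0][:,0]
def crop(img,x0,y0,x1,y1,f,fn):
    cv2.imwrite(fn,cv2.resize(img[y0:y1,x0:x1,::-1],None,fx=f,fy=f,interpolation=cv2.INTER_CUBIC))
E
python3 - <<'E'
from h import *
im=get_image("top"); np.save("top0.npy",im); crop(im,130,150,450,292,2.5,"pics/a.png")
im=get_image("scene"); crop(im,190,100,460,380,2.1,"pics/b.png")
E
```

```text
(no output)
```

View pics/a.png

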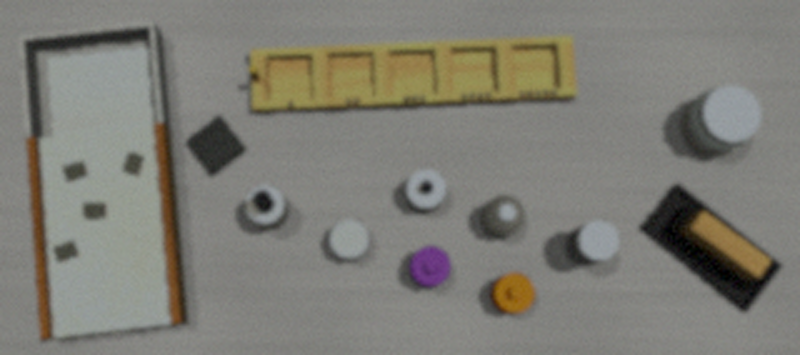

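View pics/b.png

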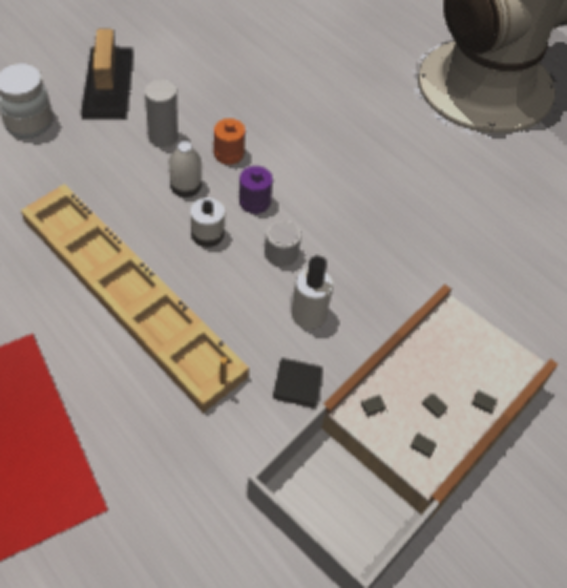

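All five containers are present, and the purple and orange knob jars are decoys. In the crop, pocket 1's dot and the pin are at the left end. Next I'll compute the poses.

Run:
```python
from h import *
from scipy.optimize import least_squares
c=camera_info("top")
def P(a,z): 
    a=(np.array(a,float)+.5)/2.5-.5+[130,150]
    return p2w(c,a,z*np.ones(len(a)))[:,:2]
def fit(nm,pix,z,loc):
    W=P(pix,z);loc=np.array(loc,float)
    g=lambda q:(W-(loc@np.array([[np.cos(q[2]),np.sin(q[2])],[-np.sin(q[2]),np.cos(q[2])]])+q[:2])).ravel()
    a0=np.arctan2(*(W[1]-W[0])[::-1])-np.arctan2(*(loc[1]-loc[0])[::-1])
    s=least_squares(g,[*W.mean(0),a0]);print(nm,s.x.round(3),"deg",np.degrees(s.x[2]).round(2),"res",g(s.x).round(1))
fit("rack",[(248,52),(574,37),(576,96),(252,111)],24,[(35,184),(35,-184),(-35,-184),(-35,184)])
# dock outer 66x146
fit("dock",[(676,184),(779,266),(746,310),(640,229)],12,[(33,73),(33,-73),(-33,-73),(-33,73)])
fit("grip",[(703,211),(773,259),(762,279),(689,229)],69,[(13,45),(13,-45),(-13,-45),(-13,45)])
fit("plate",[(27,137),(165,123),(186,323),(42,339)],57,[(110,75),(110,-75),(-110,-75),(-110,75)])
fit("bin",[(24,40),(156,27)],57,[(220,70),(220,-70)])
for n,p,z in[("tin",(349,239),44),("knob",(426,188),62),("knobtop",(425,189),50),("cone",(508,212),78),("can",(598,242),92),("bottle",(263,200),110),("pot",(731,115),85),("lino",(216,146),12),("purple",(430,266),50),("orange",(513,292),50),("ch1",(75,171),53),("ch2",(134,163),53),("ch3",(94,210),53),("ch4",(66,251),53)]: print(n,P([p],z).round(1))
```

```text
rack [ 6.42366e+02 -1.97950e+01  5.40000e-02] deg 3.11 res [-0.8  2.  -0.5 -2.4  0.7  0.6  0.7 -0.2]
dock [ 449.218 -353.106   -0.675] deg -38.68 res [-0.6 -0.9 -0.8  1.7  1.8 -0.7 -0.4 -0.1]
grip [ 447.522 -359.68    -0.611] deg -34.99 res [-0.7 -0.2 -0.1  0.9 -0.2 -1.3  1.   0.6]
plate [4.60126e+02 3.14833e+02 1.25000e-01] deg 7.18 res [ 0.9  1.4 -1.1 -0.2 -0.3 -2.6  0.6  1.4]
bin [4.59395e+02 3.16320e+02 1.10000e-01] deg 6.31 res [-0.4  3.3  0.4 -3.3]
tin [[452.3  50.6]]
knob [[506.9 -32.8]]
knobtop [[507.3 -32.4]]
cone [[ 479.6 -119.7]]
can [[ 447.  -212.3]]
bottle [[486.8 139.9]]
pot [[ 585.5 -359.9]]
lino [[559.7 202.9]]
purple [[423.1 -37.7]]
orange [[ 395.7 -127.4]]
ch1 [[524.  351.2]]
ch2 [[533.4 287.1]]
ch3 [[481.3 328.6]]
ch4 [[436.5 356.9]]
```

```bash
cat >> h.py <<'E'
def psi():
    s=monitor.read_state(); R=Ro.from_quat(s["ee_rot"]).as_matrix()
    return s,R,np.degrees(np.arctan2(R[1,0],R[0,0]))
def go(x,y,z,p=None):
    s,R,a=psi(); d=(np.array([x,y,z])-s["position"])
    print("t",round(s["clock"],1),"pos",s["position"].round(1),"psi",round(a,2),"tilt",(R[:2,2]).round(3),"w",round(s["gripper_width"],1),"shift",(R.T@d).round(1),end=" ")
    if p is not None:
        e=(a-p+180)%360-180
        print("turn z",round(np.radians(e),3),"shift if turned first",(Ro.from_euler('z',np.radians(e)).as_matrix().T@R.T@d).round(1),end="")
    print()
E
python3 -c "
from h import *
go(448,-357,180,-126.8)"
```

```text
t 0.2 pos [255.7 569.9 230.6] psi -24.17 tilt [-0.    -0.001] w 85.4 shift [554.9 766.9  51.7] turn z 1.791 shift if turned first [ 627.  -709.2   51.7]
```

Request:
send_rows(
  series=[
    [[0,0,0],[0,0,0.149],85],
    [[0,0,0],[0,0,0.149],85],
    [[0,0,0],[0,0,0.149],85],
    [[0,0,0],[0,0,0.149],85],
    [[0,0,0],[0,0,0.149],85],
    [[0,0,0],[0,0,0.149],85],
    [[0,0,0],[0,0,0.149],85],
    [[0,0,0],[0,0,0.149],85],
  ],
)

```text
clock: 1.0
position: [255.7, 570.1, 231.0]
ee_rot: [-0.689, 0.724, -0.0, -0.0]
contact_force: [-0.0, -0.0, 0.3]
gripper_width: 84.9
grasp_force: 0.0
```

Request:
send_rows(
  series=[
    [[0,0,0],[0,0,0.149],85],
    [[0,0,0],[0,0,0.149],85],
    [[0,0,0],[0,0,0.149],85],
    [[0,0,0],[0,0,0.149],85],
    [[0,0,0],[0,0,0],85],
  ],
)

```text
clock: 1.5
position: [255.8, 570.1, 231.0]
ee_rot: [-0.449, 0.893, -0.0, -0.0]
contact_force: [0.5, -0.5, 0.9]
gripper_width: 85.0
grasp_force: 0.0
```

```bash
python3 -c "
from h import *
go(440,-345,190,-126.8); print(monitor.read_state()['joints'])"
```

```text
t 1.5 pos [255.8 570.1 231. ] psi -126.6 tilt [-0.    -0.001] w 85.0 shift [ 624.8 -693.5   41.5] turn z 0.004 shift if turned first [ 622.3 -695.7   41.5]
[ 1.40765746e+00  3.84915772e-01  7.54937870e-03 -1.25908754e-04
 -1.19399665e+00 -2.04635818e+00]
```

Request:
send_rows(
  series=[
    [[31,-35,0],[0,0,0],85],
    [[31,-35,0],[0,0,0],85],
    [[31,-35,0],[0,0,0],85],
    [[31,-35,0],[0,0,0],85],
    [[31,-35,0],[0,0,0],85],
    [[31,-35,0],[0,0,0],85],
    [[31,-35,0],[0,0,0],85],
    [[31,-35,0],[0,0,0],85],
  ],
)

```text
clock: 2.3
position: [332.6, 202.2, 231.5]
ee_rot: [-0.451, 0.892, 0.0, 0.0]
contact_force: [1.9, 0.4, -0.3]
gripper_width: 84.8
grasp_force: 0.0
```

Request:
send_rows(
  series=[
    [[31,-35,0],[0,0,0],85],
    [[31,-35,0],[0,0,0],85],
    [[31,-35,0],[0,0,0],85],
    [[31,-35,0],[0,0,0],85],
    [[31,-35,0],[0,0,0],85],
    [[31,-35,0],[0,0,0],85],
    [[31,-35,0],[0,0,0],85],
    [[31,-35,0],[0,0,0],85],
  ],
)

```text
clock: 3.1
position: [409.5, -164.0, 231.6]
ee_rot: [-0.451, 0.893, -0.0, 0.0]
contact_force: [1.8, 1.0, -0.6]
gripper_width: 85.2
grasp_force: 0.0
```

Request:
send_rows(
  series=[
    [[31,-35,0],[0,0,0],85],
    [[31,-35,0],[0,0,0],85],
    [[31,-35,0],[0,0,0],85],
    [[31,-35,0],[0,0,0],85],
    [[0,0,10],[0,0,0],85],
    [[0,0,0],[0,0,0],85],
  ],
)

```text
clock: 3.7
position: [446.7, -345.2, 219.0]
ee_rot: [-0.449, 0.893, 0.002, -0.001]
contact_force: [-0.6, 0.7, -1.4]
gripper_width: 84.7
grasp_force: 0.0
```

```bash
python3 -c "
from h import *
go(448,-357,34,-126.8); c=camera_info('wrist');print(c); im=get_image('wrist'); np.savez('w1',im=im,R=c['R'],t=c['t']);crop(im,0,0,560,420,1,'pics/w1.png')"
```

```text
t 3.7 pos [ 446.7 -345.2  219. ] psi -126.62 tilt [-0.004  0.003] w 84.7 shift [  8.7  -9.  185. ] turn z 0.003 shift if turned first [  8.6  -9.  185. ]
{'intrinsics': array([[349.2988998 ,   0.        , 281.80916026],
       [  0.        , 349.2988998 , 203.97148089],
       [  0.        ,   0.        ,   1.        ]]), 'dist_coeffs': array([-0.05423343,  0.        ,  0.        ,  0.        ,  0.        ]), 'R': array([[-0.80227656,  0.59693025,  0.00515645],
       [ 0.56636093,  0.75840475,  0.3225795 ],
       [ 0.18864679,  0.26171838, -0.94652833]]), 't': array([562.92420847, -29.07127768, 376.21570187])}
```

View pics/w1.png

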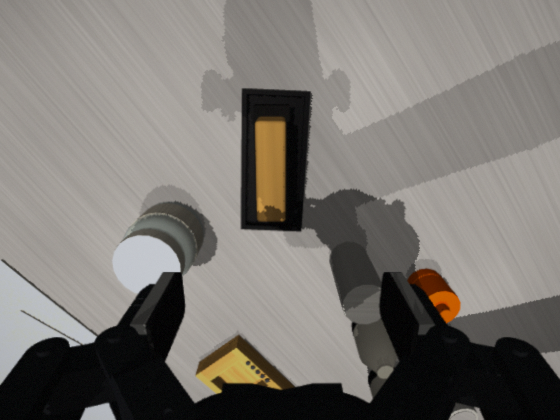

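The wrist view shows the dock with corners at (243,89), (311,92), (301,231) and (241,230). The grip top spans (256,117) to (287,222).

Run:
```python
from h import *
from scipy.optimize import least_squares
c=dict(camera_info("wrist"));d=np.load("w1.npz");c["R"]=d["R"];c["t"]=d["t"]
for nm,z,px in[("dock",12,[(243,89),(311,92),(301,231),(241,230)]),("grip",69,[(256,117),(288,117),(287,222),(256,222)])]:
    W=p2w(c,px,z*np.ones(4))[:,:2]; print(nm,W.round(1).tolist(),"ctr",W.mean(0).round(1))
    e=(W[3]-W[0]+W[2]-W[1]);print("long dir",np.degrees(np.arctan2(e[1],e[0])),[np.linalg.norm(W[i]-W[i-1]).round(1) for i in range(4)])
```

```text
dock [[427.3, -431.2], [376.6, -390.0], [468.8, -278.0], [520.4, -318.1]] ctr [ 448.3 -354.3]
long dir 50.5246804809805 [np.float64(146.5), np.float64(65.3), np.float64(145.0), np.float64(65.3)]
grip [[427.6, -404.5], [406.5, -388.8], [462.1, -314.6], [484.6, -331.4]] ctr [ 445.2 -359.8]
long dir 52.56676853872437 [np.float64(92.7), np.float64(26.3), np.float64(92.7), np.float64(28.0)]
```

Request:
send_rows(
  series=[
    [[12,-8,0],[0,0,0.014],85],
    [[0,0,45],[0,0,0],85],
    [[0,0,45],[0,0,0],85],
    [[0,0,35],[0,0,0],85],
    [[0,0,25],[0,0,0],85],
    [[0,0,20],[0,0,0],85],
    [[0,0,16],[0,0,0],85],
    [[0,0,0],[0,0,0],85],
  ],
)

```text
clock: 4.55
position: [446.3, -358.2, 33.9]
ee_rot: [-0.444, 0.896, 0.002, -0.001]
contact_force: [0.6, -0.0, 0.1]
gripper_width: 84.8
grasp_force: 0.0
```

```bash
python3 -c "
from h import *
go(446,-359.6,33,-127.4)"
```

```text
t 4.5 pos [ 446.3 -358.2   33.9] psi -127.31 tilt [-0.003  0.002] w 84.8 shift [ 1.3 -0.6  0.9] turn z 0.002 shift if turned first [ 1.3 -0.6  0.9]
```

Request:
send_rows(
  series=[
    [[0,0,0],[0,0,0],20],
    [[0,0,0],[0,0,0],15],
    [[0,0,0],[0,0,0],15],
    [[0,0,0],[0,0,0],15],
    [[0,0,0],[0,0,0],15],
    [[0,0,0],[0,0,0],15],
    [[0,0,0],[0,0,0],15],
    [[0,0,0],[0,0,0],15],
  ],
)

```text
clock: 5.35
position: [448.0, -359.7, 36.4]
ee_rot: [-0.443, 0.896, -0.001, 0.001]
contact_force: [0.8, -0.1, 5.8]
gripper_width: 25.1
grasp_force: 60.5
```

```bash
python3 -c "
from h import *
go(446,-359.6,33,-127.4);print(monitor.read_state()['contact_force'])"
```

```text
t 5.3 pos [ 448.  -359.7   36.4] psi -127.38 tilt [ 0.002 -0.001] w 25.1 shift [1.1 1.7 3.4] turn z 0.0 shift if turned first [1.1 1.7 3.4]
[ 0.76206304 -0.08070353  5.81255645]
```

Request:
send_rows(
  series=[
    [[0,0,-20],[0,0,0],15],
    [[0,0,-40],[0,0,0],15],
    [[0,0,-40],[0,0,0],15],
    [[0,0,-45],[0,0,0],15],
    [[0,0,-40],[0,0,-0.129],15],
    [[0,0,0],[0,0,-0.129],15],
    [[0,0,0],[0,0,-0.129],15],
    [[0,0,0],[0,0,-0.129],15],
  ],
)

```text
clock: 6.15
position: [446.4, -358.7, 219.4]
ee_rot: [-0.659, 0.752, 0.001, 0.0]
contact_force: [-0.1, 0.3, -1.8]
gripper_width: 25.0
grasp_force: 59.6
```

Request:
send_rows(
  series=[
    [[0,0,0],[0,0,-0.129],15],
    [[0,0,0],[0,0,-0.129],15],
    [[-20,0,0],[0,0,0],15],
    [[-40,0,0],[0,0,0],15],
    [[-48,-1,0],[0,0,0],15],
    [[-48,-1,0],[0,0,0],15],
    [[-48,-1,0],[0,0,0],15],
    [[-48,-1,0],[0,0,0],15],
  ],
)

```text
clock: 6.95
position: [419.3, -107.0, 219.4]
ee_rot: [0.748, -0.664, -0.001, 0.0]
contact_force: [1.4, 1.1, -3.0]
gripper_width: 25.3
grasp_force: 59.6
```

Request:
send_rows(
  series=[
    [[-48,-1,0],[0,0,0],15],
    [[-48,-1,0],[0,0,0],15],
    [[-48,-1,0],[0,0,0],15],
    [[-48,-1,0],[0,0,0],15],
    [[-48,-1,0],[0,0,0],15],
    [[-48,0,0],[0,0,0],15],
    [[-20,0,0],[0,0,0],15],
    [[0,0,0],[0,0,0],15],
  ],
)

```text
clock: 7.75
position: [387.7, 199.7, 219.4]
ee_rot: [0.75, -0.662, -0.0, 0.001]
contact_force: [0.5, 0.1, -2.6]
gripper_width: 25.4
grasp_force: 59.6
```

```bash
python3 -c "
from h import *
go(375.1,308.6,90,-83); c=camera_info('wrist'); im=get_image('wrist'); np.savez('w2',im=im,R=c['R'],t=c['t']);crop(im,0,0,560,420,1,'pics/w2.png')"
```

```text
t 7.8 pos [387.7 199.7 219.4] psi -82.86 tilt [-0.002 -0.001] w 25.4 shift [-109.7   -1.3  129.3] turn z 0.002 shift if turned first [-109.7   -1.   129.3]
```

View pics/w2.png

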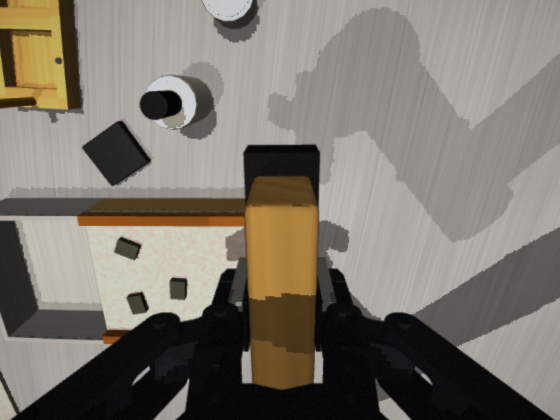

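The wrist view shows the scraper held. The near rail's inner top edge is at about row 224 (columns 80–240), and the lip runs (90,226)–(105,330).

Run:
```python
from h import *
c=dict(camera_info("wrist"));d=np.load("w2.npz");c["R"]=d["R"];c["t"]=d["t"]
W=p2w(c,[(80,224),(240,225),(80,214),(240,214),(91,226),(105,330)],[57,57,57,57,45,45])
print(W.round(1))
th=.122;M=np.array([[np.cos(th),np.sin(th)],[-np.sin(th),np.cos(th)]])
print(((W[:,:2]-[460,315])@M.T).round(1))
# edges subpixel
g=d["im"].astype(int)
for u in(100,150,200,235): print(u,g[206:232,u].tolist()[::2])
# scraper foot end corners top (z under tcp): predicted vs seen
s,R,a=psi();T=s["position"]
for dy in(-17,17):
  for h in(22,0):
    p=T+R[:,0]*(-55)+R[:,1]*dy; p[2]=T[2]-32.4+h; print(dy,h,w2p(c,p).round(1))
```

```text
[[574.2 264.6  57. ]
 [420.8 246.2  57. ]
 [573.5 254.2  57. ]
 [421.8 235.2  57. ]
 [569.9 271.1  45. ]
 [562.2 397.4  45. ]]
[[107.2 -63.9]
 [-47.3 -63.5]
 [105.2 -74.2]
 [-47.7 -74.6]
 [103.8 -56.9]
 [111.5  69.4]]
100 [[77, 60, 32], [73, 57, 29], [76, 64, 49], [64, 44, 28], [53, 30, 9], [122, 68, 23], [145, 82, 29], [144, 81, 26], [146, 83, 30], [145, 81, 27], [195, 181, 163], [204, 204, 187], [202, 202, 186]]
150 [[76, 58, 29], [77, 63, 32], [80, 68, 49], [65, 49, 36], [53, 29, 11], [97, 55, 19], [140, 80, 29], [139, 77, 24], [138, 79, 26], [139, 80, 26], [189, 173, 152], [205, 197, 181], [206, 200, 184]]
200 [[75, 60, 32], [75, 58, 31], [79, 64, 43], [71, 51, 35], [63, 35, 15], [94, 52, 18], [134, 76, 26], [136, 77, 26], [136, 78, 28], [135, 75, 26], [172, 137, 109], [207, 196, 179], [208, 202, 185]]
235 [[76, 59, 32], [75, 59, 33], [76, 62, 42], [68, 50, 39], [62, 36, 12], [105, 59, 20], [155, 89, 30], [157, 90, 33], [155, 90, 29], [155, 89, 30], [180, 145, 111], [209, 202, 185], [207, 201, 184]]
-17 22 [[250.2 349. ]]
-17 0 [[253.2 323.4]]
17 22 [[312.1 349. ]]
17 0 [[309.2 323.4]]
```

Run:
```python
from h import *
c=dict(camera_info("wrist"));d=np.load("w2.npz");c["R"]=d["R"];c["t"]=d["t"]
s,R,a=psi();T=s["position"]
for l,h,dy in((55,22,-17),(55,22,17),(55,0,-17),(55,0,17),(45,65,-13),(45,65,13)):
    p=T+R[:,0]*l+R[:,1]*dy; p[2]=T[2]-32.4+h; print(l,h,dy,w2p(c,p).round(1))
go(373.3,308.6,82,-83)
```

```text
55 22 -17 [[242.9 148.8]]
55 22 17 [[319.7 148.8]]
55 0 -17 [[247.5 141.2]]
55 0 17 [[315.1 141.3]]
45 65 -13 [[242.6 200.7]]
45 65 13 [[320.2 200.7]]
t 7.8 pos [387.6 198.2 219.3] psi -82.95 tilt [-0.002 -0.001] w 25.3 shift [-111.5    0.3  137.2] turn z 0.001 shift if turned first [-111.5    0.4  137.2]
```

Request:
send_rows(
  series=[
    [[-37,0,0],[0,0,0],15],
    [[-37,0,0],[0,0,0],15],
    [[-37,0,0],[0,0,0],15],
    [[0,0,40],[0,0,0],15],
    [[0,0,40],[0,0,0],15],
    [[0,0,30],[0,0,0],15],
    [[0,0,20],[0,0,0],15],
    [[0,0,0],[0,0,0],15],
  ],
)

```text
clock: 8.6
position: [373.8, 304.2, 87.2]
ee_rot: [0.748, -0.664, 0.0, 0.004]
contact_force: [-1.0, -0.1, -2.2]
gripper_width: 25.0
grasp_force: 59.6
```

```bash
python3 -c "
from h import *
go(373.3,308.6,78,-83)"
```

```text
t 8.6 pos [373.8 304.2  87.2] psi -83.22 tilt [-0.005 -0.007] w 25.0 shift [-4.5 -0.   9.2] turn z -0.004 shift if turned first [-4.5 -0.1  9.2]
```

Request:
send_rows(
  series=[
    [[-3,0,4],[0,0,0],15],
    [[0,0,2],[0,0,0],15],
    [[0,0,2],[0,0,0],15],
    [[0,0,0],[0,0,0],15],
    [[0,0,0],[0,0,0],15],
  ],
)

```text
clock: 9.1
position: [374.9, 311.0, 82.8]
ee_rot: [0.749, -0.663, -0.0, -0.001]
contact_force: [-0.1, -0.0, -2.0]
gripper_width: 25.3
grasp_force: 59.7
```

```bash
python3 -c "
from h import *
go(373.3,308.6,78,-83);print(monitor.read_state()['contact_force'])"
```

```text
t 9.1 pos [374.9 311.   82.8] psi -83.06 tilt [0.001 0.001] w 25.3 shift [2.2 1.9 4.8] turn z -0.001 shift if turned first [2.2 1.9 4.8]
[-0.07196596 -0.01277513 -2.0296214 ]
```

Request:
send_rows(
  series=[
    [[2,1,2],[0,0,0],15],
    [[0,0,2],[0,0,0],15],
    [[0,0,2],[0,0,0],15],
    [[0,0,0],[0,0,0],15],
    [[0,0,0],[0,0,0],15],
  ],
)

```text
clock: 9.6
position: [374.0, 308.6, 77.4]
ee_rot: [0.749, -0.663, 0.0, 0.0]
contact_force: [-3.6, -2.0, 8.0]
gripper_width: 25.0
grasp_force: 60.9
```

Request:
send_rows(
  series=[
    [[0,-6,0],[0,0,0],15],
    [[0,-12,0],[0,0,0],15],
    [[0,-12,0],[0,0,0],15],
    [[0,-12,0],[0,0,0],15],
    [[0,-12,0],[0,0,0],15],
    [[0,-12,0],[0,0,0],15],
    [[0,-12,0],[0,0,0],15],
    [[0,-12,0],[0,0,0],15],
  ],
)

```text
clock: 10.4
position: [463.4, 319.7, 77.4]
ee_rot: [0.749, -0.663, -0.0, 0.0]
contact_force: [-4.2, -1.3, 6.6]
gripper_width: 25.2
grasp_force: 60.9
```

```bash
python3 -c "
from h import *
go(458+112*.9925-3*.122,316+112*.122+3*.9925,77.4,-83);print(monitor.read_state()['contact_force'])"
```

```text
t 10.4 pos [463.4 319.7  77.4] psi -83.04 tilt [-0. -0.] w 25.2 shift [-1.000e-01 -1.061e+02 -0.000e+00] turn z -0.001 shift if turned first [  -0.  -106.1   -0. ]
[-4.24490586 -1.26695418  6.55751532]
```

Request:
send_rows(
  series=[
    [[0,-12,0],[0,0,0],15],
    [[0,-12,0],[0,0,0],15],
    [[0,-12,0],[0,0,0],15],
    [[0,-12,0],[0,0,0],15],
    [[0,-12,0],[0,0,0],15],
    [[0,-12,0],[0,0,0],15],
    [[0,-12,0],[0,0,0],15],
    [[0,-12,0],[0,0,0],15],
  ],
)

```text
clock: 11.2
position: [558.8, 331.3, 77.4]
ee_rot: [0.749, -0.663, -0.0, 0.0]
contact_force: [-3.3, -0.0, 5.8]
gripper_width: 25.4
grasp_force: 60.8
```

Request:
send_rows(
  series=[
    [[0,-6,0],[0,0,0],15],
    [[0,0,0],[0,0,0],15],
    [[0,0,0],[0,0,0],15],
    [[0,0,0],[0,0,0],15],
  ],
)

```text
clock: 11.6
position: [565.7, 332.2, 77.4]
ee_rot: [0.749, -0.663, 0.001, -0.001]
contact_force: [0.7, -1.5, 5.0]
gripper_width: 25.2
grasp_force: 60.7
```

```bash
python3 -c "
from h import *
go(458+112*.9925-3*.122,316+112*.122+3*.9925,77.4,-83);print(monitor.read_state()['contact_force'])
im=get_image('scene');crop(im,290,210,460,380,3.4,'pics/s3.png')"
```

```text
t 11.6 pos [565.7 332.2  77.4] psi -83.04 tilt [0.003 0.001] w 25.2 shift [-0.1 -3.2  0.1] turn z -0.001 shift if turned first [-0.1 -3.2  0.1]
[ 0.72420982 -1.53604633  4.98271955]
```

View pics/s3.png

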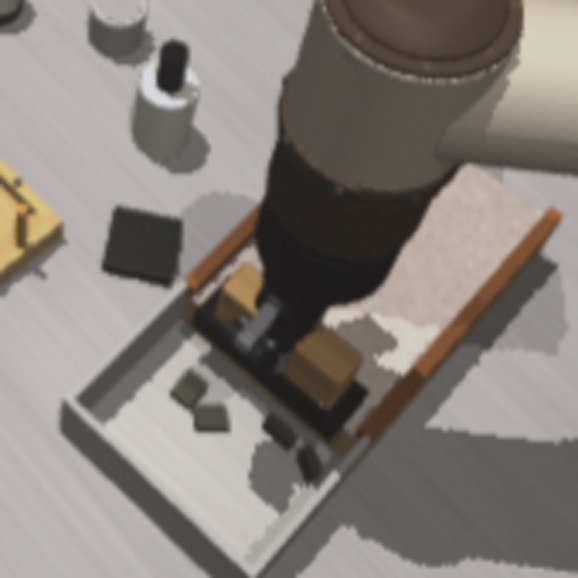

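All four chips are in the bin, at crop pixels (189,388), (211,417), (279,430) and (309,462). Next I'll lift the scraper and take it back to the dock.

Request:
send_rows(
  series=[
    [[0,0,-20],[0,0,0],15],
    [[0,0,-40],[0,0,0],15],
    [[0,0,-40],[0,0,0],15],
    [[0,0,-38],[0,0,0],15],
    [[20,6,0],[0,0,0],15],
    [[40,12,0],[0,0,0],15],
    [[46,14,0],[0,0,0],15],
    [[46,14,0],[0,0,0],15],
  ],
)

```text
clock: 12.45
position: [535.7, 174.1, 212.5]
ee_rot: [0.749, -0.663, -0.001, 0.001]
contact_force: [1.2, -0.2, -1.7]
gripper_width: 25.1
grasp_force: 59.9
```

Request:
send_rows(
  series=[
    [[46,14,0],[0,0,0],15],
    [[46,14,0],[0,0,0],15],
    [[46,14,0],[0,0,0],15],
    [[46,14,0],[0,0,0],15],
    [[46,14,0],[0,0,0],15],
    [[46,14,0],[0,0,0],15],
    [[46,14,0],[0,0,0],15],
    [[46,14,0],[0,0,0],15],
  ],
)

```text
clock: 13.25
position: [469.1, -204.5, 213.1]
ee_rot: [0.749, -0.663, -0.001, 0.0]
contact_force: [1.6, 0.5, -1.8]
gripper_width: 25.5
grasp_force: 59.9
```

Request:
send_rows(
  series=[
    [[46,14,0],[0,0,0],15],
    [[46,14,0],[0,0,0],15],
    [[0,0,0],[0,0,0.134],15],
    [[0,0,0],[0,0,0.134],15],
    [[0,0,0],[0,0,0.134],15],
    [[0,0,0],[0,0,0.134],15],
    [[0,0,0],[0,0,0.134],15],
    [[0,0,0],[0,0,0.134],15],
  ],
)

```text
clock: 14.05
position: [453.1, -297.3, 212.6]
ee_rot: [-0.427, 0.904, 0.001, -0.001]
contact_force: [0.4, 0.5, -2.7]
gripper_width: 25.2
grasp_force: 59.9
```

Request:
send_rows(
  series=[
    [[0,0,0],[0,0,0],15],
    [[0,0,0],[0,0,0],15],
  ],
)

```text
clock: 14.25
position: [453.4, -297.6, 213.3]
ee_rot: [-0.431, 0.902, 0.001, -0.0]
contact_force: [0.9, 0.8, -3.4]
gripper_width: 24.9
grasp_force: 59.9
```

Run:
```python
from h import *
c=camera_info('wrist'); im=get_image('wrist')
go(448.4,-354,45,-129.1)
# overlay predicted dock rim
th=np.radians(-39.1);
L=np.array([(33,73),(33,-73),(-33,-73),(-33,73)]);W=L@np.array([[np.cos(th),np.sin(th)],[-np.sin(th),np.cos(th)]])+[448.4,-354]
p=w2p(c,np.c_[W,12*np.ones(4)]);print(p)
im=im.copy();cv2.polylines(im,[p.astype(int)],True,(255,0,0),1)
crop(im,0,0,560,420,1,'pics/w4.png'); np.savez('w4',R=c['R'],t=c['t'])
```

```text
t 14.3 pos [ 453.6 -297.7  213.6] psi -129.0 tilt [-0.001  0.001] w 25.2 shift [ 47.  -31.6 168.5] turn z 0.002 shift if turned first [ 46.9 -31.7 168.5]
[[218.65493513 196.70578725]
 [210.34249924  44.40367779]
 [282.61298307  44.17151421]
 [282.28583496 196.74779025]]
```

View pics/w4.png

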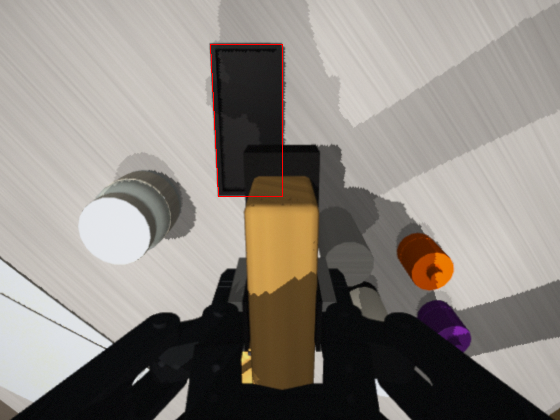

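The predicted dock outline matches the view, so I'll place the scraper.

Request:
send_rows(
  series=[
    [[24,-16,0],[0,0,0],15],
    [[23,-16,0],[0,0,0],15],
    [[0,0,40],[0,0,0],15],
    [[0,0,40],[0,0,0],15],
    [[0,0,40],[0,0,0],15],
    [[0,0,30],[0,0,0],15],
    [[0,0,10],[0,0,0],15],
    [[0,0,0],[0,0,0],15],
  ],
)

```text
clock: 15.1
position: [448.4, -354.4, 53.0]
ee_rot: [-0.43, 0.903, 0.001, -0.001]
contact_force: [0.1, 0.1, -1.9]
gripper_width: 25.3
grasp_force: 59.7
```

Request:
send_rows(
  series=[
    [[0,0,3],[0,0,0],15],
    [[0,0,0],[0,0,0],15],
    [[0,0,0],[0,0,0],15],
  ],
)

```text
clock: 15.4
position: [449.9, -355.1, 52.9]
ee_rot: [-0.43, 0.903, -0.001, 0.001]
contact_force: [-0.4, -0.6, -1.3]
gripper_width: 25.6
grasp_force: 59.7
```

```bash
python3 -c "
from h import *
go(448.4,-354,36.4,-129.1)"
```

```text
t 15.4 pos [ 449.9 -355.1   52.9] psi -129.11 tilt [ 0.003 -0.001] w 25.6 shift [ 0.1  2.  16.5] turn z -0.0 shift if turned first [ 0.1  2.  16.5]
```

Request:
send_rows(
  series=[
    [[0,1,5],[0,0,0],15],
    [[0,0,5],[0,0,0],15],
    [[0,0,4],[0,0,0],15],
    [[0,0,2],[0,0,0],15],
    [[0,0,1],[0,0,0],15],
    [[0,0,0],[0,0,0],15],
    [[0,0,0],[0,0,0],15],
  ],
)

```text
clock: 16.1
position: [448.3, -354.1, 36.4]
ee_rot: [-0.43, 0.903, -0.0, -0.0]
contact_force: [-2.3, 4.1, 10.6]
gripper_width: 25.3
grasp_force: 61.9
```

Contact at the expected height. Now I'll open the fingers and raise the arm.

Request:
send_rows(
  series=[
    [[0,0,0],[0,0,0],85],
    [[0,0,0],[0,0,0],85],
    [[0,0,0],[0,0,0],85],
    [[0,0,0],[0,0,0],85],
    [[0,0,0],[0,0,0],85],
    [[0,0,-20],[0,0,0],85],
    [[0,0,-45],[0,0,0],85],
    [[0,0,-45],[0,0,0],85],
  ],
)

```text
clock: 16.9
position: [447.6, -353.9, 144.6]
ee_rot: [-0.43, 0.903, 0.001, -0.001]
contact_force: [1.8, -0.7, -0.6]
gripper_width: 84.9
grasp_force: 0.0
```

Request:
send_rows(
  series=[
    [[0,0,-45],[0,0,0],85],
    [[0,0,-35],[0,0,0],85],
    [[0,0,0],[0,0,0],85],
    [[0,0,0],[0,0,0],85],
  ],
)

```text
clock: 17.3
position: [448.4, -354.0, 224.9]
ee_rot: [-0.429, 0.903, -0.0, 0.001]
contact_force: [-0.3, 0.5, -0.4]
gripper_width: 85.0
grasp_force: 0.0
```

Run:
```python
from h import *
go(452,-100,225,-90); s=monitor.read_state();print(s["joints"].round(2))
im=get_image("top");d=cv2.absdiff(im,np.load("top0.npy"));
c=camera_info("top")
# compare current patches: tin,knobjar,cone
W={"tin":(452.3,50.6,44),"knob":(507,-32.6,50),"cone":(479.6,-119.7,78),"can":(447,-212.3,92),"bottle":(486.8,139.9,110),"lino":(560,203,12),"pot":(585,-360,85),"scr":(446,-359,69)}
for n,X in W.items():
    u,v=w2p(c,X)[0].astype(int); print(n,u,v,d[v-8:v+9,u-8:u+9].mean().round(1))
crop(im,130,150,450,292,2.5,"pics/a5.png")
```

```text
t 17.3 pos [ 448.4 -354.   224.9] psi -129.15 tilt [ 0.002 -0.   ] w 85.0 shift [-1.992e+02  1.575e+02 -1.000e-01] turn z -0.683 shift if turned first [-2.54e+02 -3.60e+00 -1.00e-01]
[-0.39  0.3  -0.14 -0.   -1.13 -0.3 ]
tin 269 245 7.1
knob 299 225 23.5
cone 332 234 17.4
can 368 246 54.8
bottle 234 229 6.2
lino 216 207 4.3
pot 422 195 12.1
scr 422 248 42.2
```

Request:
send_rows(
  series=[
    [[0,0,0],[0,0,-0.147],85],
    [[0,0,0],[0,0,-0.147],85],
    [[0,0,0],[0,0,-0.147],85],
    [[0,0,0],[0,0,-0.147],85],
    [[0,0,0],[0,0,-0.147],85],
    [[-24,0,0],[0,0,0],85],
    [[-47,-3,0],[0,0,0],85],
    [[-47,-3,0],[0,0,0],85],
  ],
)

```text
clock: 18.15
position: [446.9, -234.9, 221.9]
ee_rot: [0.724, -0.689, -0.002, 0.001]
contact_force: [0.0, 0.5, 0.3]
gripper_width: 85.1
grasp_force: 0.0
```

Request:
send_rows(
  series=[
    [[-47,-3,0],[0,0,0],85],
    [[-47,-3,0],[0,0,0],85],
    [[-47,-3,0],[0,0,0],85],
    [[-47,-3,0],[0,0,0],85],
    [[-47,-3,0],[0,0,0],85],
    [[-47,-3,0],[0,0,0],85],
    [[-47,-3,0],[0,0,0],85],
    [[-24,0,0],[0,0,0],85],
  ],
)

```text
clock: 18.95
position: [449.9, 120.3, 222.6]
ee_rot: [0.726, -0.687, -0.0, 0.002]
contact_force: [0.4, -0.3, -0.3]
gripper_width: 85.4
grasp_force: 0.0
```

Request:
send_rows(
  series=[
    [[0,0,0],[0,0,0],66],
    [[0,0,0],[0,0,0],66],
    [[0,0,0],[0,0,0],66],
  ],
)

```text
clock: 19.25
position: [450.3, 116.7, 223.4]
ee_rot: [0.725, -0.689, -0.0, 0.001]
contact_force: [0.3, -0.5, 0.4]
gripper_width: 66.0
grasp_force: 0.0
```

```bash
cat >> h.py <<'E'
OBJ={"tin":(452.3,50.6,44,22),"knob":(507,-32.6,50,22),"cone":(479.6,-119.7,78,9),"can":(447,-212.3,92,22),"bottle":(486.8,139.9,110,10),"purple":(423.1,-37.7,50,22),"orange":(395.7,-127.4,50,22)}
def tmatch(im,ns):
    im0=np.load("top0.npy");c=camera_info("top")
    for n in ns:
        X=OBJ[n];u,v=w2p(c,X[:3])[0].round().astype(int)
        T=im0[v-10:v+11,u-10:u+11];S=im[v-30:v+31,u-30:u+31]
        r=cv2.matchTemplate(S,T,cv2.TM_CCOEFF_NORMED);_,m,_,l=cv2.minMaxLoc(r);print(n,"top match",round(m,3),"shift px",np.array(l)-20)
def over(c,im,circles,polys=()):
    im=im.copy();t=np.linspace(0,2*np.pi,60)
    for x,y,z,r in circles:
        p=w2p(c,np.c_[x+r*np.cos(t),y+r*np.sin(t),z+0*t]);cv2.polylines(im,[(p*8).astype(int)],True,(255,0,0),1,cv2.LINE_AA,3)
    for P in polys:
        p=w2p(c,P);cv2.polylines(im,[(p*8).astype(int)],True,(0,0,255),1,cv2.LINE_AA,3)
    return im
RK=[642.4,-19.8,0.054]
def rackpolys(q=None):
    x,y,a=q or RK;c,s=np.cos(a),np.sin(a);o=[]
    for cx,cy,hx,hy in[(0,0,35,184)]+[(0,140-70*i,26,26) for i in range(5)]:
        o.append([(x+c*(cx+i*hx)-s*(cy+j*hy),y+s*(cx+i*hx)+c*(cy+j*hy),24) for i,j in((1,1),(1,-1),(-1,-1),(-1,1))])
    return o
E
python3 - <<'E'
from h import *
go(452.3,50.6,215,-87)
c=camera_info('wrist');im=get_image('wrist');np.savez('w6',im=im,R=c['R'],t=c['t'])
tmatch(get_image("top"),["tin","knob","cone","can","bottle"])
crop(over(c,im,OBJ.values(),rackpolys()),0,0,560,420,1.4,'pics/w6.png')
E
```

```text
t 19.2 pos [450.3 116.7 223.4] psi -87.07 tilt [-0.002 -0.001] w 66.0 shift [66.1  1.3  8.4] turn z -0.001 shift if turned first [66.1  1.4  8.4]
tin top match 0.882 shift px [0 0]
knob top match 0.995 shift px [0 0]
cone top match 0.993 shift px [0 0]
can top match 0.996 shift px [0 0]
bottle top match 0.436 shift px [ 2 -1]
```

View pics/w6.png

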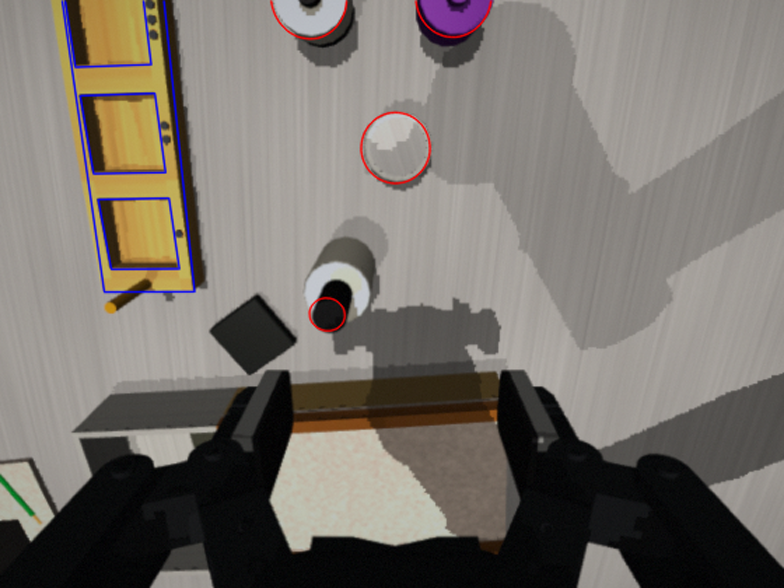

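The overlays match: the tin sits at (395,147) on its circle, and the pocket 1 outline fits. I'll grasp the tin.

Request:
send_rows(
  series=[
    [[33,1,0],[0,0,0],66],
    [[33,0,0],[0,0,0],66],
    [[0,0,45],[0,0,0],66],
    [[0,0,45],[0,0,0],66],
    [[0,0,45],[0,0,0],66],
    [[0,0,40],[0,0,0],66],
    [[0,0,20],[0,0,0],66],
    [[0,0,7],[0,0,0],66],
  ],
)

```text
clock: 20.15
position: [451.7, 50.1, 20.2]
ee_rot: [0.725, -0.689, -0.001, 0.002]
contact_force: [-0.2, -0.4, 0.2]
gripper_width: 65.8
grasp_force: 0.0
```

Request:
send_rows(
  series=[
    [[0,0,0],[0,0,0],66],
    [[0,0,0],[0,0,0],66],
  ],
)

```text
clock: 20.35
position: [454.2, 51.8, 23.4]
ee_rot: [0.725, -0.689, 0.0, -0.001]
contact_force: [0.2, 0.8, -0.8]
gripper_width: 65.9
grasp_force: 0.0
```

```bash
python3 -c "
from h import *
go(452.3,50.6,21,-87)"
```

```text
t 20.4 pos [454.2  51.8  23.4] psi -87.04 tilt [0.002 0.001] w 65.9 shift [1.1 1.9 2.3] turn z -0.001 shift if turned first [1.1 1.9 2.3]
```

Request:
send_rows(
  series=[
    [[1,1,2],[0,0,0],66],
    [[0,0,0],[0,0,0],36],
    [[0,0,0],[0,0,0],36],
    [[0,0,0],[0,0,0],36],
    [[0,0,0],[0,0,0],36],
    [[0,0,0],[0,0,0],36],
    [[0,0,0],[0,0,0],36],
  ],
)

```text
clock: 21.05
position: [452.7, 50.8, 21.5]
ee_rot: [0.725, -0.688, 0.0, -0.001]
contact_force: [-0.5, 0.1, 5.1]
gripper_width: 42.2
grasp_force: 60.1
```

```bash
python3 -c "
from h import *
for i in range(1): go(634.4,120,140,-86.9)
im=get_image('wrist');s=monitor.read_state();print(s['position'],s['grasp_force'],s['contact_force'])"
```

```text
t 21.1 pos [452.7  50.8  21.5] psi -86.99 tilt [0.001 0.   ] w 42.2 shift [ -59.6 -185.3 -118.3] turn z -0.002 shift if turned first [ -59.3 -185.4 -118.3]
[452.64892563  50.81622968  21.4554318 ] 60.08266031742096 [-1.44755673 -0.65704823  6.37859377]
```

Request:
send_rows(
  series=[
    [[0,0,-20],[0,0,0],36],
    [[0,0,-40],[0,0,0],36],
    [[0,0,-40],[0,0,0],36],
    [[0,0,-30],[0,0,0],36],
    [[-12,-37,0],[0,0,0],36],
    [[-12,-37,0],[0,0,0],36],
    [[-12,-37,0],[0,0,0],36],
    [[-12,-37,0],[0,0,0],36],
  ],
)

```text
clock: 21.9
position: [598.4, 106.8, 150.6]
ee_rot: [0.725, -0.689, -0.0, -0.0]
contact_force: [-0.5, -0.1, -1.2]
gripper_width: 42.0
grasp_force: 61.3
```

Request:
send_rows(
  series=[
    [[-12,-37,0],[0,0,0],36],
    [[0,0,0],[0,0,0],36],
    [[0,0,0],[0,0,0],36],
    [[0,0,0],[0,0,0],36],
  ],
)

```text
clock: 22.3
position: [632.6, 119.8, 150.1]
ee_rot: [0.725, -0.689, -0.0, 0.001]
contact_force: [-1.1, 0.5, -1.2]
gripper_width: 42.1
grasp_force: 61.4
```

Run:
```python
from h import *
go(634.8,120,45,-86.9)
c=camera_info('wrist');im=get_image('wrist');np.savez('w7',im=im,R=c['R'],t=c['t'])
s,R,a=psi();T=s["position"]
crop(over(c,im,[(*T[:2],T[2]+22.5,22)],rackpolys()),0,0,560,420,1.4,'pics/w7.png')
```

```text
t 22.3 pos [632.6 119.8 150.1] psi -87.03 tilt [-0.002 -0.   ] w 42.1 shift [-1.000e-01 -2.400e+00  1.051e+02] turn z -0.002 shift if turned first [-1.000e-01 -2.400e+00  1.051e+02]
```

View pics/w7.png

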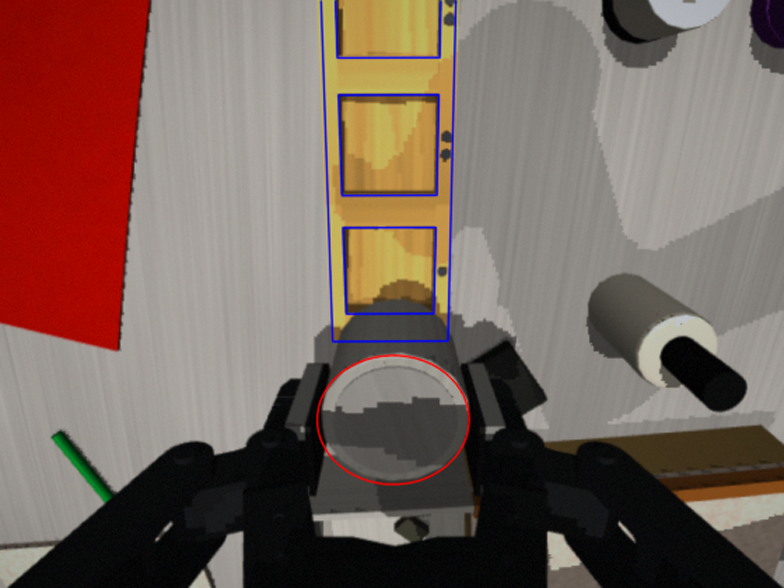

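The rack overlay and the tin circle both match within about 1 mm. I'll lower the tin into pocket 1.

Request:
send_rows(
  series=[
    [[0,-2,0],[0,0,0],36],
    [[0,0,40],[0,0,0],36],
    [[0,0,40],[0,0,0],36],
    [[0,0,15],[0,0,0],36],
    [[0,0,0],[0,0,0],36],
    [[0,0,0],[0,0,0],36],
  ],
)

```text
clock: 22.95
position: [636.4, 120.3, 56.4]
ee_rot: [0.725, -0.688, 0.001, -0.001]
contact_force: [1.1, -0.2, -1.0]
gripper_width: 42.0
grasp_force: 61.4
```

```bash
python3 -c "
from h import *
go(634.8,120,29.5,-86.9)"
```

```text
t 22.9 pos [636.4 120.3  56.4] psi -86.99 tilt [0.002 0.   ] w 42.0 shift [ 0.3  1.7 26.9] turn z -0.002 shift if turned first [ 0.3  1.7 26.9]
```

Request:
send_rows(
  series=[
    [[0,1,5],[0,0,0],36],
    [[0,0,5],[0,0,0],36],
    [[0,0,4],[0,0,0],36],
    [[0,0,4],[0,0,0],36],
    [[0,0,3],[0,0,0],36],
    [[0,0,3],[0,0,0],36],
    [[0,0,0],[0,0,0],36],
    [[0,0,0],[0,0,0],36],
  ],
)

```text
clock: 23.75
position: [634.9, 120.2, 31.2]
ee_rot: [0.725, -0.688, 0.0, 0.0]
contact_force: [-0.0, 0.6, -0.8]
gripper_width: 42.2
grasp_force: 61.4
```

```bash
python3 -c "
from h import *
go(634.8,120,29.5,-86.9)"
```

```text
t 23.8 pos [634.9 120.2  31.2] psi -87.02 tilt [-0. -0.] w 42.2 shift [0.2 0.1 1.7] turn z -0.002 shift if turned first [0.2 0.1 1.7]
```

Request:
send_rows(
  series=[
    [[0,0,2],[0,0,0],36],
    [[0,0,0],[0,0,0],36],
    [[0,0,0],[0,0,0],66],
    [[0,0,0],[0,0,0],66],
    [[0,0,0],[0,0,0],66],
    [[0,0,-20],[0,0,0],66],
    [[0,0,-45],[0,0,0],66],
    [[0,0,-45],[0,0,0],66],
  ],
)

```text
clock: 24.55
position: [634.2, 119.9, 139.7]
ee_rot: [0.725, -0.688, -0.0, 0.001]
contact_force: [1.2, 0.0, -0.1]
gripper_width: 66.3
grasp_force: 0.0
```

Request:
send_rows(
  series=[
    [[0,0,-45],[0,0,0],66],
    [[0,0,-36],[0,0,0],66],
    [[20,33,0],[0,0,0],66],
    [[20,33,0],[0,0,0],66],
    [[20,33,0],[0,0,0],66],
    [[19,33,0],[0,0,0],66],
    [[0,0,0],[0,0,0],66],
    [[0,0,0],[0,0,0],66],
  ],
)

```text
clock: 25.35
position: [507.1, 34.2, 221.2]
ee_rot: [0.725, -0.689, 0.001, -0.001]
contact_force: [-0.4, -0.5, 0.1]
gripper_width: 66.1
grasp_force: 0.0
```

Run:
```python
from h import *
go(507.0,-32.6,23.5,-87)
c=camera_info('wrist');im=get_image('wrist')
tmatch(get_image("top"),["knob","cone","can","bottle"])
crop(over(c,im,[v for k,v in OBJ.items() if k!="tin"]+[(634.8,120,52,22)],rackpolys()),0,0,560,420,1.4,'pics/w8.png')
```

```text
t 25.4 pos [507.1  34.2 221.2] psi -87.04 tilt [0.002 0.001] w 66.1 shift [ 66.8   3.9 197.7] turn z -0.001 shift if turned first [ 66.8   3.9 197.7]
knob top match 0.98 shift px [0 0]
cone top match 0.992 shift px [0 0]
can top match 0.996 shift px [0 0]
bottle top match 0.664 shift px [1 0]
```

View pics/w8.png

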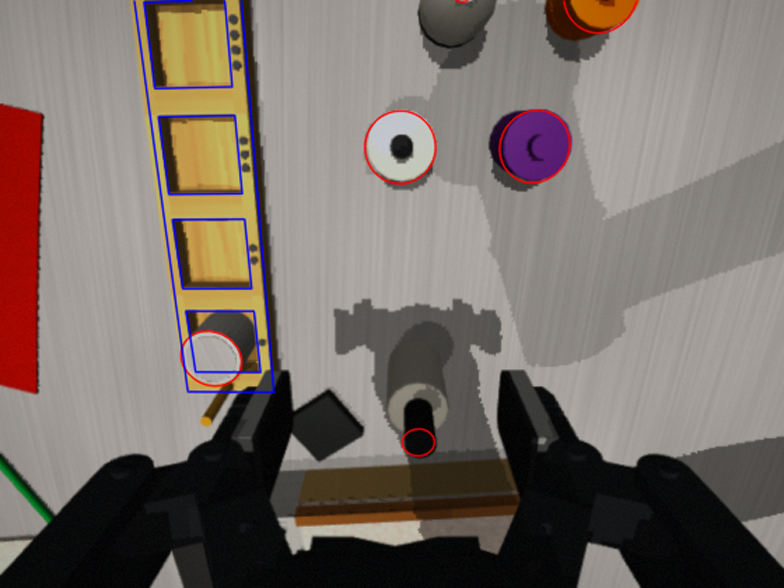

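The knob jar sits on its circle at (401,147), beside the purple decoy at (535,147). The tin stands in pocket 1 at (212,358). I'll grasp the knob jar.

Request:
send_rows(
  series=[
    [[34,2,0],[0,0,0],66],
    [[33,1,0],[0,0,0],66],
    [[0,0,45],[0,0,0],66],
    [[0,0,45],[0,0,0],66],
    [[0,0,45],[0,0,0],66],
    [[0,0,35],[0,0,0],66],
    [[0,0,18],[0,0,0],66],
    [[0,0,10],[0,0,0],66],
  ],
)

```text
clock: 26.25
position: [507.5, -32.4, 19.7]
ee_rot: [0.725, -0.688, -0.001, 0.002]
contact_force: [0.1, -0.2, 0.3]
gripper_width: 66.0
grasp_force: 0.0
```

Request:
send_rows(
  series=[
    [[0,0,0],[0,0,0],66],
    [[0,0,0],[0,0,0],66],
    [[0,0,0],[0,0,0],66],
  ],
)

```text
clock: 26.55
position: [508.9, -32.2, 23.5]
ee_rot: [0.725, -0.688, 0.001, -0.001]
contact_force: [0.1, 0.9, 1.1]
gripper_width: 65.7
grasp_force: 0.0
```

```bash
python3 -c "
from h import *
go(507,-32.6,23,-87)"
```

```text
t 26.6 pos [508.9 -32.2  23.5] psi -87.0 tilt [0.003 0.001] w 65.7 shift [0.3 1.9 0.5] turn z -0.0 shift if turned first [0.3 1.9 0.5]
```

Close, lift to clear, then move to above pocket 2 (638.6, 50.1).

Request:
send_rows(
  series=[
    [[0,1,0],[0,0,0],66],
    [[0,0,0],[0,0,0],36],
    [[0,0,0],[0,0,0],36],
    [[0,0,0],[0,0,0],36],
    [[0,0,0],[0,0,0],36],
    [[0,0,0],[0,0,0],36],
    [[0,0,0],[0,0,0],36],
  ],
)

```text
clock: 27.25
position: [507.1, -32.6, 23.3]
ee_rot: [0.725, -0.688, 0.0, -0.0]
contact_force: [-2.1, 1.0, 5.4]
gripper_width: 42.1
grasp_force: 60.6
```

```bash
python3 -c "
from h import *
go(638.6,50.1,140,-86.9)"
```

```text
t 27.2 pos [507.1 -32.6  23.3] psi -87.0 tilt [0.001 0.   ] w 42.1 shift [ -75.7 -135.8 -116.5] turn z -0.002 shift if turned first [ -75.4 -135.9 -116.5]
```

Request:
send_rows(
  series=[
    [[0,0,-20],[0,0,0],36],
    [[0,0,-40],[0,0,0],36],
    [[0,0,-35],[0,0,0],36],
    [[-19,-34,0],[0,0,0],36],
    [[-19,-34,0],[0,0,0],36],
    [[-19,-34,0],[0,0,0],36],
    [[-18,-34,0],[0,0,0],36],
    [[0,0,0],[0,0,0],36],
  ],
)

```text
clock: 28.05
position: [642.0, 51.6, 116.2]
ee_rot: [0.726, -0.688, 0.001, -0.001]
contact_force: [-1.4, -0.9, -1.7]
gripper_width: 42.5
grasp_force: 61.4
```

Request:
send_rows(
  series=[
    [[0,0,30],[0,0,0],36],
    [[0,0,20],[0,0,0],36],
    [[0,0,8],[0,0,0],36],
    [[0,0,0],[0,0,0],36],
    [[0,0,0],[0,0,0],36],
  ],
)

```text
clock: 28.55
position: [639.0, 49.3, 60.2]
ee_rot: [0.725, -0.688, 0.0, -0.0]
contact_force: [0.5, 0.3, -0.1]
gripper_width: 42.2
grasp_force: 61.4
```

```bash
python3 -c "
from h import *
go(638.6,50.1,31.3,-86.9)"
```

```text
t 28.6 pos [639.   49.3  60.2] psi -87.01 tilt [0.001 0.   ] w 42.2 shift [-0.9  0.4 28.9] turn z -0.002 shift if turned first [-0.9  0.4 28.9]
```

Request:
send_rows(
  series=[
    [[-1,0,6],[0,0,0],36],
    [[0,0,5],[0,0,0],36],
    [[0,0,5],[0,0,0],36],
    [[0,0,4],[0,0,0],36],
    [[0,0,4],[0,0,0],36],
    [[0,0,3],[0,0,0],36],
    [[0,0,0],[0,0,0],36],
    [[0,0,0],[0,0,0],36],
  ],
)

```text
clock: 29.35
position: [638.6, 50.3, 32.3]
ee_rot: [0.725, -0.688, 0.0, 0.0]
contact_force: [0.4, -1.1, -0.9]
gripper_width: 42.5
grasp_force: 61.8
```

```bash
python3 -c "
from h import *
go(638.6,50.1,31.3,-86.9)"
```

```text
t 29.4 pos [638.6  50.3  32.3] psi -87.02 tilt [-0. -0.] w 42.5 shift [ 0.3 -0.   1. ] turn z -0.002 shift if turned first [ 0.3 -0.   1. ]
```

Request:
send_rows(
  series=[
    [[0,0,1],[0,0,0],36],
    [[0,0,0],[0,0,0],36],
    [[0,0,0],[0,0,0],66],
    [[0,0,0],[0,0,0],66],
    [[0,0,0],[0,0,0],66],
    [[0,0,-20],[0,0,0],66],
    [[0,0,-45],[0,0,0],66],
    [[0,0,-45],[0,0,0],66],
  ],
)

```text
clock: 30.15
position: [637.9, 50.1, 141.8]
ee_rot: [0.725, -0.688, -0.0, 0.001]
contact_force: [2.0, 0.9, -0.3]
gripper_width: 66.2
grasp_force: 0.0
```

Request:
send_rows(
  series=[
    [[0,0,-45],[0,0,0],66],
    [[0,0,-36],[0,0,0],66],
    [[24,41,0],[0,0,0],66],
    [[24,41,0],[0,0,0],66],
    [[24,41,0],[0,0,0],66],
    [[23,41,0],[0,0,0],66],
    [[0,0,0],[0,0,0],66],
    [[0,0,0],[0,0,0],66],
  ],
)

```text
clock: 30.95
position: [479.4, -53.6, 223.3]
ee_rot: [0.725, -0.689, 0.001, -0.001]
contact_force: [0.5, 0.3, 0.5]
gripper_width: 66.0
grasp_force: 0.0
```

Run:
```python
from h import *
c=camera_info('wrist');im=get_image('wrist');np.savez('w9',im=im,R=c['R'],t=c['t'])
go(479.6,-119.7,23.5,-87)
tmatch(get_image("top"),["cone","can","bottle"])
crop(over(c,im,[v for k,v in OBJ.items() if k not in("tin","knob")]+[(638.6,50.1,58,22),(479.6,-119.7,50,22)],rackpolys()),0,0,560,420,1.4,'pics/w9.png')
```

```text
t 31.0 pos [480.3 -53.  223.1] psi -87.02 tilt [0.002 0.   ] w 65.9 shift [ 66.6   4.6 199.6] turn z -0.0 shift if turned first [ 66.6   4.6 199.6]
cone top match 0.554 shift px [0 0]
can top match 0.994 shift px [0 0]
bottle top match 0.469 shift px [-17  20]
```

View pics/w9.png

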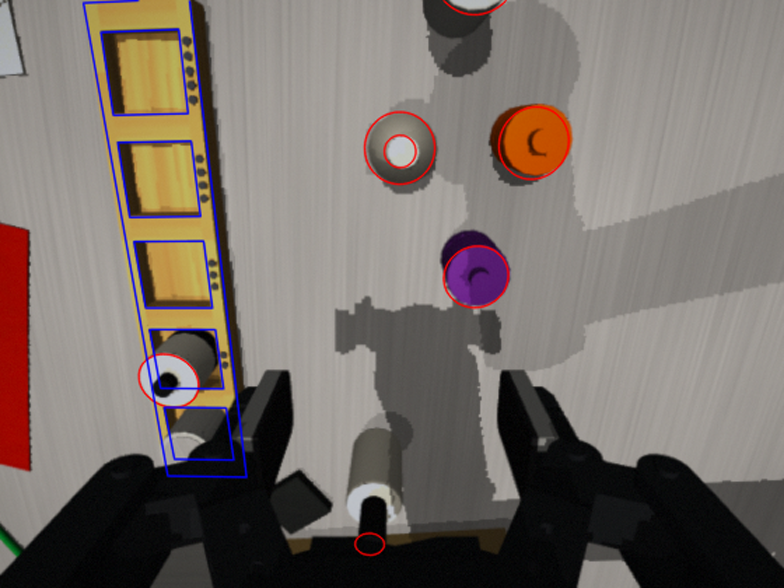

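The cone pot's tip (402,151) and body match their circles, and the knob jar stands in pocket 2 at (168,380).

Request:
send_rows(
  series=[
    [[34,2,0],[0,0,0],66],
    [[33,1,0],[0,0,0],66],
    [[0,0,45],[0,0,0],66],
    [[0,0,45],[0,0,0],66],
    [[0,0,45],[0,0,0],66],
    [[0,0,36],[0,0,0],66],
    [[0,0,18],[0,0,0],66],
    [[0,0,10],[0,0,0],66],
  ],
)

```text
clock: 31.85
position: [480.2, -119.7, 20.7]
ee_rot: [0.726, -0.688, -0.001, 0.002]
contact_force: [0.3, 0.2, 0.3]
gripper_width: 66.0
grasp_force: 0.0
```

Request:
send_rows(
  series=[
    [[0,0,0],[0,0,0],66],
    [[0,0,0],[0,0,0],66],
    [[0,0,0],[0,0,0],66],
  ],
)

```text
clock: 32.15
position: [481.4, -120.0, 24.5]
ee_rot: [0.725, -0.688, 0.001, -0.001]
contact_force: [-0.6, 1.2, 0.1]
gripper_width: 66.0
grasp_force: 0.0
```

```bash
python3 -c "
from h import *
go(479.6,-119.7,23,-87)"
```

```text
t 32.1 pos [ 481.4 -120.    24.5] psi -87.0 tilt [0.003 0.   ] w 66.0 shift [-0.4  1.8  1.5] turn z 0.0 shift if turned first [-0.4  1.8  1.5]
```

Request:
send_rows(
  series=[
    [[0,1,1],[0,0,0],66],
    [[0,0,0],[0,0,0],36],
    [[0,0,0],[0,0,0],36],
    [[0,0,0],[0,0,0],36],
    [[0,0,0],[0,0,0],36],
    [[0,0,0],[0,0,0],36],
    [[0,0,0],[0,0,0],36],
  ],
)

```text
clock: 32.85
position: [479.5, -120.2, 23.3]
ee_rot: [0.725, -0.688, 0.0, -0.0]
contact_force: [-0.2, -0.4, 4.4]
gripper_width: 42.4
grasp_force: 60.5
```

```bash
python3 -c "
from h import *
go(642.4,-19.8,140,-86.9)"
```

```text
t 32.9 pos [ 479.5 -120.2   23.3] psi -87.0 tilt [ 0.001 -0.   ] w 42.4 shift [ -91.8 -168.  -116.5] turn z -0.002 shift if turned first [ -91.5 -168.2 -116.5]
```

Request:
send_rows(
  series=[
    [[0,0,-20],[0,0,0],36],
    [[0,0,-40],[0,0,0],36],
    [[0,0,-35],[0,0,0],36],
    [[-23,-42,0],[0,0,0],36],
    [[-23,-42,0],[0,0,0],36],
    [[-23,-42,0],[0,0,0],36],
    [[-23,-42,0],[0,0,0],36],
    [[0,0,0],[0,0,0],36],
  ],
)

```text
clock: 33.65
position: [646.5, -16.6, 116.2]
ee_rot: [0.726, -0.687, 0.001, -0.001]
contact_force: [-1.0, -0.2, -1.8]
gripper_width: 42.5
grasp_force: 61.5
```

Request:
send_rows(
  series=[
    [[0,0,30],[0,0,0],36],
    [[0,0,20],[0,0,0],36],
    [[0,0,8],[0,0,0],36],
    [[0,0,0],[0,0,0],36],
    [[0,0,0],[0,0,0],36],
  ],
)

```text
clock: 34.15
position: [642.7, -19.7, 60.2]
ee_rot: [0.725, -0.688, 0.001, -0.0]
contact_force: [0.1, 0.2, -1.3]
gripper_width: 42.5
grasp_force: 61.6
```

```bash
python3 -c "
from h import *
go(642.4,-20.2,31.3,-86.9)"
```

```text
t 34.1 pos [642.7 -19.7  60.2] psi -87.01 tilt [ 0.001 -0.   ] w 42.5 shift [ 0.5  0.3 28.9] turn z -0.002 shift if turned first [ 0.5  0.3 28.9]
```

Request:
send_rows(
  series=[
    [[0,0,6],[0,0,0],36],
    [[0,0,5],[0,0,0],36],
    [[0,0,5],[0,0,0],36],
    [[0,0,4],[0,0,0],36],
    [[0,0,4],[0,0,0],36],
    [[0,0,3],[0,0,0],36],
    [[0,0,0],[0,0,0],36],
    [[0,0,0],[0,0,0],36],
  ],
)

```text
clock: 34.95
position: [642.2, -19.6, 32.3]
ee_rot: [0.725, -0.688, 0.0, 0.0]
contact_force: [0.7, 0.6, -1.2]
gripper_width: 42.5
grasp_force: 61.5
```

```bash
python3 -c "
from h import *
go(642.4,-20.2,31.3,-86.9)"
```

```text
t 35.0 pos [642.2 -19.6  32.3] psi -87.02 tilt [ 0. -0.] w 42.5 shift [ 0.6 -0.2  1. ] turn z -0.002 shift if turned first [ 0.6 -0.2  1. ]
```

Request:
send_rows(
  series=[
    [[0,0,1],[0,0,0],36],
    [[0,0,0],[0,0,0],36],
    [[0,0,0],[0,0,0],66],
    [[0,0,0],[0,0,0],66],
    [[0,0,0],[0,0,0],66],
    [[0,0,-20],[0,0,0],66],
    [[0,0,-45],[0,0,0],66],
    [[0,0,-45],[0,0,0],66],
  ],
)

```text
clock: 35.75
position: [641.5, -19.8, 141.8]
ee_rot: [0.725, -0.688, -0.001, 0.001]
contact_force: [0.1, -0.1, -0.2]
gripper_width: 65.9
grasp_force: 0.0
```

Request:
send_rows(
  series=[
    [[0,0,-45],[0,0,0],66],
    [[0,0,-36],[0,0,0],66],
    [[24,40,0],[0,0,0],66],
    [[23,40,0],[0,0,0],66],
    [[23,40,0],[0,0,0],66],
    [[23,40,0],[0,0,0],66],
    [[23,41,0],[0,0,0],66],
    [[0,0,0],[0,0,0],66],
  ],
)

```text
clock: 36.55
position: [442.7, -147.6, 222.8]
ee_rot: [0.724, -0.69, -0.001, 0.0]
contact_force: [0.5, 0.2, 0.5]
gripper_width: 66.2
grasp_force: 0.0
```

Request:
send_rows(
  series=[
    [[0,0,0],[0,0,0],66],
    [[0,0,0],[0,0,0],66],
  ],
)

```text
clock: 36.75
position: [448.3, -145.7, 222.7]
ee_rot: [0.725, -0.688, 0.001, -0.0]
contact_force: [-0.5, -0.1, 0.2]
gripper_width: 65.8
grasp_force: 0.0
```

```bash
cat >> h.py <<'E'
def circ(c,im,X,s=np.arange(-12,13,1.0),rs=None):
    """refine (x,y) of a bright/dark disc of radius X[3] at height X[2] by radial edge strength"""
    g=cv2.GaussianBlur(cv2.cvtColor(im,cv2.COLOR_RGB2GRAY),(3,3),0).astype(np.float32)
    t=np.linspace(0,2*np.pi,90,endpoint=False);best=[]
    def samp(x,y,r):
        p=w2p(c,np.c_[x+r*np.cos(t),y+r*np.sin(t),X[2]+0*t]).astype(np.float32)
        return cv2.remap(g,p[:,:1],p[:,1:],cv2.INTER_LINEAR)[:,0]
    for dx in s:
        for dy in s:
            best.append((np.abs(np.minimum(40,np.abs(samp(X[0]+dx,X[1]+dy,X[3]-1.5)-samp(X[0]+dx,X[1]+dy,X[3]+1.5)))).mean(),dx,dy))
    best.sort(reverse=True);print("disc score",[tuple(np.round(b,1)) for b in best[:3]])
E
python3 - <<'E'
from h import *
c=camera_info('wrist');im=get_image('wrist');np.savez('w10',im=im,R=c['R'],t=c['t'])
go(447,-212.3,24.5,-87)
circ(c,im,OBJ["can"])
tmatch(get_image("top"),["can","bottle"])
E
```

```text
t 36.8 pos [ 448.4 -145.5  222.5] psi -86.98 tilt [ 0.001 -0.   ] w 66.2 shift [ 66.6   5.1 198. ] turn z 0.0 shift if turned first [ 66.6   5.  198. ]
disc score [(np.float64(27.2), np.float64(0.0), np.float64(-1.0)), (np.float64(27.1), np.float64(-1.0), np.float64(-2.0)), (np.float64(26.8), np.float64(1.0), np.float64(-1.0))]
can top match 0.757 shift px [ 13 -20]
bottle top match 0.995 shift px [0 0]
```

The can measures (447,-213).

Request:
send_rows(
  series=[
    [[34,2,0],[0,0,0],66],
    [[33,2,0],[0,0,0],66],
    [[0,0,45],[0,0,0],66],
    [[0,0,45],[0,0,0],66],
    [[0,0,45],[0,0,0],66],
    [[0,0,30],[0,0,0],66],
    [[0,0,15],[0,0,0],66],
    [[0,0,8],[0,0,0],66],
  ],
)

```text
clock: 37.65
position: [446.7, -212.5, 32.0]
ee_rot: [0.726, -0.688, -0.002, 0.001]
contact_force: [0.6, 0.8, -0.6]
gripper_width: 66.1
grasp_force: 0.0
```

Request:
send_rows(
  series=[
    [[0,0,0],[0,0,0],66],
    [[0,0,0],[0,0,0],66],
    [[0,0,0],[0,0,0],66],
  ],
)

```text
clock: 37.95
position: [448.0, -213.0, 35.4]
ee_rot: [0.725, -0.688, 0.001, -0.001]
contact_force: [-0.1, -0.1, -0.6]
gripper_width: 65.8
grasp_force: 0.0
```

```bash
python3 -c "
from h import *
go(447,-213.3,34,-87)"
```

```text
t 38.0 pos [ 448.  -213.    35.4] psi -87.0 tilt [ 0.003 -0.   ] w 65.8 shift [0.2 1.  1.4] turn z 0.0 shift if turned first [0.2 1.  1.4]
```

Request:
send_rows(
  series=[
    [[0,0,0],[0,0,0],66],
    [[0,0,0],[0,0,0],36],
    [[0,0,0],[0,0,0],36],
    [[0,0,0],[0,0,0],36],
    [[0,0,0],[0,0,0],36],
    [[0,0,0],[0,0,0],36],
    [[0,0,0],[0,0,0],36],
  ],
)

```text
clock: 38.65
position: [447.4, -213.2, 35.1]
ee_rot: [0.725, -0.688, 0.001, -0.0]
contact_force: [-1.7, 0.4, 5.7]
gripper_width: 43.0
grasp_force: 58.3
```

```bash
python3 -c "
from h import *
go(646.2,-89.7,140,-86.9)"
```

```text
t 38.6 pos [ 447.4 -213.2   35.1] psi -87.0 tilt [ 0.001 -0.   ] w 43.0 shift [-112.8 -205.1 -104.7] turn z -0.002 shift if turned first [-112.5 -205.3 -104.7]
```

Request:
send_rows(
  series=[
    [[0,0,-20],[0,0,0],36],
    [[0,0,-45],[0,0,0],36],
    [[0,0,-40],[0,0,0],36],
    [[-22,-41,0],[0,0,0],36],
    [[-22,-41,0],[0,0,0],36],
    [[-23,-41,0],[0,0,0],36],
    [[-23,-41,0],[0,0,0],36],
    [[-23,-41,0],[0,0,0],36],
  ],
)

```text
clock: 39.45
position: [646.6, -88.3, 138.6]
ee_rot: [0.725, -0.689, -0.001, 0.0]
contact_force: [-0.3, -0.2, -0.9]
gripper_width: 42.9
grasp_force: 59.2
```

Request:
send_rows(
  series=[
    [[0,0,0],[0,0,0],36],
    [[0,0,40],[0,0,0],36],
    [[0,0,20],[0,0,0],36],
    [[0,0,8],[0,0,0],36],
    [[0,0,0],[0,0,0],36],
    [[0,0,0],[0,0,0],36],
  ],
)

```text
clock: 40.05
position: [646.4, -89.8, 72.4]
ee_rot: [0.725, -0.688, 0.001, -0.001]
contact_force: [-0.4, 0.7, -0.9]
gripper_width: 42.8
grasp_force: 59.5
```

```bash
python3 -c "
from h import *
go(646.2,-89.7,43.1,-86.9)"
```

```text
t 40.0 pos [646.4 -89.8  72.4] psi -87.01 tilt [ 0.002 -0.   ] w 42.8 shift [-0.1  0.3 29.3] turn z -0.002 shift if turned first [-0.1  0.3 29.3]
```

Request:
send_rows(
  series=[
    [[0,0,6],[0,0,0],36],
    [[0,0,5],[0,0,0],36],
    [[0,0,5],[0,0,0],36],
    [[0,0,4],[0,0,0],36],
    [[0,0,4],[0,0,0],36],
    [[0,0,3],[0,0,0],36],
    [[0,0,0],[0,0,0],36],
    [[0,0,0],[0,0,0],36],
  ],
)

```text
clock: 40.85
position: [645.9, -89.5, 44.3]
ee_rot: [0.725, -0.688, 0.0, 0.0]
contact_force: [-0.9, -0.6, -0.7]
gripper_width: 42.9
grasp_force: 59.5
```

```bash
python3 -c "
from h import *
go(646.2,-89.7,43.1,-86.9)"
```

```text
t 40.9 pos [645.9 -89.5  44.3] psi -87.02 tilt [ 0. -0.] w 42.9 shift [ 0.2 -0.3  1.2] turn z -0.002 shift if turned first [ 0.2 -0.3  1.2]
```

Request:
send_rows(
  series=[
    [[0,0,1],[0,0,0],36],
    [[0,0,0],[0,0,0],36],
    [[0,0,0],[0,0,0],66],
    [[0,0,0],[0,0,0],66],
    [[0,0,0],[0,0,0],66],
    [[0,0,-20],[0,0,0],66],
    [[0,0,-45],[0,0,0],66],
    [[0,0,-45],[0,0,0],66],
  ],
)

```text
clock: 41.65
position: [645.2, -89.6, 153.8]
ee_rot: [0.725, -0.688, -0.001, 0.001]
contact_force: [0.7, -0.1, 0.8]
gripper_width: 66.2
grasp_force: 0.0
```

Request:
send_rows(
  series=[
    [[0,0,-45],[0,0,0],66],
    [[0,0,-25],[0,0,0],66],
    [[-43,20,0],[0,0,0],66],
    [[-43,20,0],[0,0,0],66],
    [[-43,20,0],[0,0,0],66],
    [[-43,20,0],[0,0,0],66],
    [[-43,20,0],[0,0,0],66],
    [[-43,20,0],[0,0,0],66],
  ],
)

```text
clock: 42.45
position: [511.4, 163.4, 223.8]
ee_rot: [0.725, -0.689, 0.0, -0.001]
contact_force: [1.5, 0.1, 0.5]
gripper_width: 66.5
grasp_force: 0.0
```

Request:
send_rows(
  series=[
    [[-43,20,0],[0,0,0],66],
    [[0,0,0],[0,0,0],66],
    [[0,0,0],[0,0,0],66],
    [[0,0,0],[0,0,0],66],
  ],
)

```text
clock: 42.85
position: [490.5, 203.3, 223.4]
ee_rot: [0.725, -0.689, 0.0, -0.0]
contact_force: [0.4, -0.6, 0.4]
gripper_width: 66.3
grasp_force: 0.0
```

Run:
```python
from h import *
c=camera_info('wrist');im=get_image('wrist');np.savez('w11',im=im,R=c['R'],t=c['t'])
go(486.8,139.9,44,-87)
circ(c,im,OBJ["bottle"]);circ(c,im,(486.8,139.9,72,22))
tmatch(get_image("top"),["bottle"])
crop(over(c,im,[(634.8,120,52,22),(638.6,50.1,58,22),(642.4,-19.8,86,9),(646.2,-89.7,100,22),OBJ["bottle"],(486.8,139.9,72,22)],rackpolys()),0,0,560,420,1.4,'pics/w11.png')
```

```text
t 42.9 pos [490.7 203.  223.3] psi -87.1 tilt [ 0. -0.] w 66.0 shift [ 62.8   7.1 179.3] turn z -0.002 shift if turned first [ 62.8   7.2 179.3]
disc score [(np.float64(40.0), np.float64(0.0), np.float64(1.0)), (np.float64(40.0), np.float64(-1.0), np.float64(1.0)), (np.float64(40.0), np.float64(-1.0), np.float64(0.0))]
disc score [(np.float64(28.8), np.float64(-2.0), np.float64(4.0)), (np.float64(27.7), np.float64(-1.0), np.float64(4.0)), (np.float64(27.6), np.float64(-2.0), np.float64(3.0))]
bottle top match 0.975 shift px [0 0]
```

View pics/w11.png

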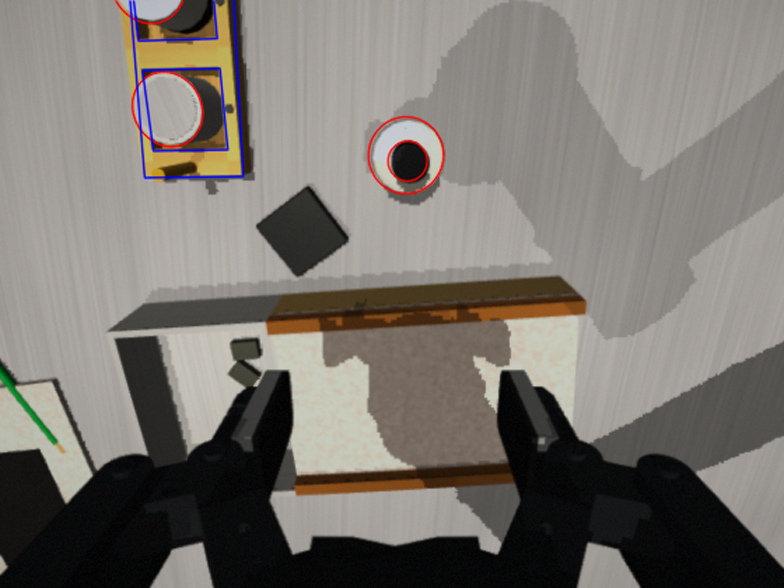

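The bottle neck at (408,161) lies on its circle, and the tin is still in pocket 1. I'll grasp the bottle by its body.

Request:
send_rows(
  series=[
    [[31,3,0],[0,0,0],66],
    [[31,2,0],[0,0,0],66],
    [[0,0,40],[0,0,0],66],
    [[0,0,40],[0,0,0],66],
    [[0,0,40],[0,0,0],66],
    [[0,0,30],[0,0,0],66],
    [[0,0,18],[0,0,0],66],
    [[0,0,10],[0,0,0],66],
  ],
)

```text
clock: 43.75
position: [488.2, 140.0, 43.4]
ee_rot: [0.724, -0.689, -0.0, 0.002]
contact_force: [-0.2, -0.8, -0.4]
gripper_width: 65.9
grasp_force: 0.0
```

Request:
send_rows(
  series=[
    [[0,0,0],[0,0,0],66],
    [[0,0,0],[0,0,0],66],
    [[0,0,0],[0,0,0],66],
  ],
)

```text
clock: 44.05
position: [489.5, 142.0, 46.5]
ee_rot: [0.725, -0.689, 0.0, -0.001]
contact_force: [0.4, 0.1, -0.1]
gripper_width: 66.0
grasp_force: 0.0
```

```bash
python3 -c "
from h import *
go(486.5,140.4,44,-87)"
```

```text
t 44.0 pos [489.5 142.   46.5] psi -87.03 tilt [0.002 0.001] w 66.0 shift [1.4 3.1 2.5] turn z -0.001 shift if turned first [1.4 3.1 2.5]
```

Request:
send_rows(
  series=[
    [[1,2,2],[0,0,0],66],
    [[0,0,0],[0,0,0],66],
    [[0,0,0],[0,0,0],36],
    [[0,0,0],[0,0,0],36],
    [[0,0,0],[0,0,0],36],
    [[0,0,0],[0,0,0],36],
    [[0,0,0],[0,0,0],36],
    [[0,0,0],[0,0,0],36],
  ],
)

```text
clock: 44.85
position: [486.7, 140.7, 43.9]
ee_rot: [0.725, -0.688, 0.0, -0.0]
contact_force: [-2.4, 0.3, 6.3]
gripper_width: 42.4
grasp_force: 60.6
```

```bash
python3 -c "
from h import *
go(650,-159.6,150,-86.9)"
```

```text
t 44.9 pos [486.7 140.7  43.9] psi -87.0 tilt [0. 0.] w 42.4 shift [ 308.4 -147.4 -106.1] turn z -0.002 shift if turned first [ 308.7 -146.9 -106.1]
```

Request:
send_rows(
  series=[
    [[0,0,-20],[0,0,0],36],
    [[0,0,-40],[0,0,0],36],
    [[0,0,-40],[0,0,0],36],
    [[0,0,-30],[0,0,0],36],
    [[44,-21,0],[0,0,0],36],
    [[44,-21,0],[0,0,0],36],
    [[44,-21,0],[0,0,0],36],
    [[44,-21,0],[0,0,0],36],
  ],
)

```text
clock: 45.65
position: [579.8, -32.3, 172.5]
ee_rot: [0.725, -0.688, -0.001, 0.0]
contact_force: [1.7, 1.4, -1.9]
gripper_width: 42.6
grasp_force: 61.5
```

Request:
send_rows(
  series=[
    [[44,-21,0],[0,0,0],36],
    [[44,-21,0],[0,0,0],36],
    [[44,-21,0],[0,0,0],36],
    [[0,0,0],[0,0,0],36],
    [[0,0,0],[0,0,0],36],
  ],
)

```text
clock: 46.15
position: [648.7, -160.3, 171.1]
ee_rot: [0.724, -0.689, -0.002, 0.001]
contact_force: [-0.9, -0.2, -2.9]
gripper_width: 42.7
grasp_force: 61.7
```

Request:
send_rows(
  series=[
    [[0,0,40],[0,0,0],36],
    [[0,0,35],[0,0,0],36],
    [[0,0,20],[0,0,0],36],
    [[0,0,0],[0,0,0],36],
    [[0,0,0],[0,0,0],36],
  ],
)

```text
clock: 46.65
position: [649.6, -158.3, 78.9]
ee_rot: [0.726, -0.688, 0.0, 0.0]
contact_force: [1.0, 0.1, -0.5]
gripper_width: 42.6
grasp_force: 61.7
```

```bash
python3 -c "
from h import *
go(650,-159.6,51.9,-86.9)"
```

```text
t 46.6 pos [ 649.6 -158.3   78.9] psi -86.91 tilt [ 0. -0.] w 42.6 shift [ 1.3 -0.4 27. ] turn z -0.0 shift if turned first [ 1.3 -0.4 27. ]
```

Request:
send_rows(
  series=[
    [[1,0,5],[0,0,0],36],
    [[0,0,5],[0,0,0],36],
    [[0,0,4],[0,0,0],36],
    [[0,0,4],[0,0,0],36],
    [[0,0,4],[0,0,0],36],
    [[0,0,3],[0,0,0],36],
    [[0,0,0],[0,0,0],36],
    [[0,0,0],[0,0,0],36],
  ],
)

```text
clock: 47.45
position: [649.5, -160.4, 53.2]
ee_rot: [0.725, -0.688, 0.0, 0.0]
contact_force: [-1.4, 0.4, -2.5]
gripper_width: 42.4
grasp_force: 61.7
```

```bash
python3 -c "
from h import *
go(650,-159.6,51.9,-86.9)"
```

```text
t 47.5 pos [ 649.5 -160.4   53.2] psi -87.02 tilt [-0. -0.] w 42.4 shift [-0.8 -0.5  1.3] turn z -0.002 shift if turned first [-0.8 -0.5  1.3]
```

Release, rise, back away and take a last look (composite of scene and top).

Request:
send_rows(
  series=[
    [[0,0,1],[0,0,0],36],
    [[0,0,0],[0,0,0],36],
    [[0,0,0],[0,0,0],66],
    [[0,0,0],[0,0,0],66],
    [[0,0,0],[0,0,0],66],
    [[0,0,-20],[0,0,0],66],
    [[0,0,-45],[0,0,0],66],
    [[0,0,-45],[0,0,0],66],
  ],
)

```text
clock: 48.25
position: [648.9, -160.5, 162.9]
ee_rot: [0.725, -0.688, -0.001, 0.001]
contact_force: [1.3, -0.1, 0.6]
gripper_width: 66.0
grasp_force: 0.0
```

Request:
send_rows(
  series=[
    [[0,0,-45],[0,0,0],66],
    [[0,0,-20],[0,0,0],66],
    [[0,45,0],[0,0,0],66],
    [[0,45,0],[0,0,0],66],
    [[0,45,0],[0,0,0],66],
    [[0,45,0],[0,0,0],66],
    [[0,0,0],[0,0,0],66],
    [[0,0,0],[0,0,0],66],
  ],
)

```text
clock: 49.05
position: [469.4, -170.0, 228.5]
ee_rot: [0.725, -0.689, 0.001, -0.001]
contact_force: [-0.5, -0.2, 0.7]
gripper_width: 66.1
grasp_force: 0.0
```

Run:
```python
from h import *
go(448,-160,225,-87)
a=get_image("top");b=get_image("scene")
c=camera_info("top");t=camera_info("scene")
C=[(634.8,120,52,22),(638.6,50.1,58,22),(642.4,-19.8,86,9),(646.2,-89.7,100,22),(650,-159.6,118,10)]
for x in C: circ(c,a,x,np.arange(-8,9,1.))
A=cv2.resize(over(c,a,C)[150:292,130:450],None,fx=2.5,fy=2.5,interpolation=cv2.INTER_CUBIC)[:300]
B=cv2.resize(b[95:385,185:470],None,fx=1.03,fy=1.03)[:298]
B=cv2.copyMakeBorder(B,0,0,0,800-B.shape[1],cv2.BORDER_CONSTANT)
# second: enlarged rack from scene
r=cv2.resize(b[170:300,190:320],(298,298),interpolation=cv2.INTER_CUBIC);B[:298,400:698]=r
M=np.vstack([A,B]);cv2.imwrite("pics/fin.png",M[:,:,::-1]);print(M.shape)
```

```text
t 49.0 pos [ 469.4 -170.   228.5] psi -87.02 tilt [ 0.003 -0.   ] w 66.1 shift [-11.1  20.9   3.4] turn z -0.0 shift if turned first [-11.1  20.9   3.4]
disc score [(np.float64(20.1), np.float64(2.0), np.float64(0.0)), (np.float64(19.9), np.float64(2.0), np.float64(-1.0)), (np.float64(19.9), np.float64(1.0), np.float64(0.0))]
disc score [(np.float64(20.8), np.float64(1.0), np.float64(0.0)), (np.float64(20.8), np.float64(2.0), np.float64(0.0)), (np.float64(20.5), np.float64(1.0), np.float64(-1.0))]
disc score [(np.float64(20.4), np.float64(1.0), np.float64(1.0)), (np.float64(20.2), np.float64(2.0), np.float64(1.0)), (np.float64(20.2), np.float64(1.0), np.float64(2.0))]
disc score [(np.float64(19.0), np.float64(1.0), np.float64(0.0)), (np.float64(18.8), np.float64(1.0), np.float64(-1.0)), (np.float64(18.8), np.float64(0.0), np.float64(0.0))]
disc score [(np.float64(33.4), np.float64(-5.0), np.float64(3.0)), (np.float64(33.2), np.float64(-4.0), np.float64(3.0)), (np.float64(33.1), np.float64(-4.0), np.float64(2.0))]
(598, 800, 3)
```

View pics/fin.png

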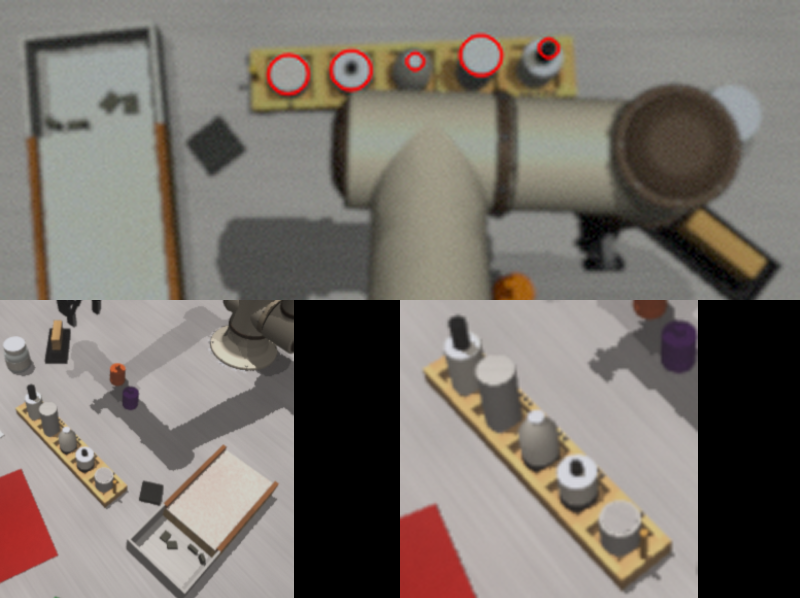

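The final view shows all five containers upright in pockets 1–5, four chips in the bin, the scraper in its dock, and the bystanders in place. I'm handing it in.

Request:
send_rows(
  series=[
    [[0,0,0],[0,0,0],66],
    [[0,0,0],[0,0,0],66],
  ],
)

```text
clock: 49.35
position: [470.6, -169.7, 227.0]
ee_rot: [0.725, -0.688, -0.0, 0.0]
contact_force: [0.1, -0.4, 0.3]
gripper_width: 66.1
grasp_force: 0.0
```

```bash
python3 -c "
from bench import job_done
print(job_done())"
```

```text
the job is handed in; nothing more can be done
None
```

I handed the job in at about 49 s: the last pictures show all four chips in the bin, the scraper in its dock, all five containers upright in their own pockets, and the lino block and wide jar in place; `job_done` returned no verdict.

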